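# Demould cast specimens and send them under inspection

## Robot

A 6-joint arm with a two-finger parallel gripper is mounted at the origin on the work surface. World frame = base frame: x ahead of the robot, y to its left, z up, the work surface at z = 0. Lengths are in m, angles in rad, forces in N, time in s.
With the tool pointing down it reaches from about 0.3 to 0.775 m from the base axis. Payload 14.6 kg.
Tool frame: the origin (TCP) lies midway between the tips of the shut fingers; the grasp point (between the pads) lies 19 mm behind it; x points along the fingers, z is the direction in which the jaws open and shut, and the axes are right-handed (so a half turn about x gives the same grasp; the last joint's range is limited). The gripper opens to 85 mm and grips with 20 to 120 N. Pads are 22 mm wide; open, the fingers measure 114 mm over their backs; the gripper's body (76 mm by 85 mm) begins 54 mm behind the grasp point. The pads swing forward as they close: fully open they stand 13 mm farther back than shut.
Start: joints at [1.281, 0.3, 1.521, -0, 1.321, -0.067], TCP at [0.122, 0.536, 0.231] pointing down, gripper open.
Joint ranges: [-3.03, 3.03], [-0.79, 2.21], [0.23, 2.52], [-1.04, 4.18], [0, 3.07], [-2.55, 2.55]. Speed limits (rad/s): [2.22, 2.22, 2.57, 3.14, 3.14, 3.14].

## Interface

Orientations are given as a 3x3 rotation matrix whose columns are the frame's x, y, z axes.
In Python, from plant import monitor, vision, job gives the robot as it stands.
- The arm moves only by the tool step_arm, never from a script. Its argument "increments" is a list of rows, each a list of 7 numbers: the turn, a rotation vector about the tool's x, y, z in degrees, then the shift along the tool's x, y, z in mm, then the closure, from -1 (fully open) to 1 (shut), so that 0 is half open. A call has 1 to 8 rows; each row is the pose to reach, as a shift and turn from the pose commanded when the call began, along the tool's axes at that moment; what a row does not reach only later rows make up. A row lasts 1/10 s, in which the tool goes at most 50 mm and 8.59 degrees, less where a joint would pass 70% of its speed; a pose out of reach is approached as far as the arm can. A call with a gripper value outside its range is refused whole. The fingers move at their own pace and stop on an object; "newtons" is the grip in N (left out, the last holds). Time passes only in rows, so rows that repeat a pose let the fingers close. It gives the time, the measured TCP pose, the force and the opening at its end, in the units of the state.
- monitor.get_state(): the state, without advancing time (a new reading comes with each control period).
- vision.snapshot(name): name is "side" or "top"; returns the picture (420x560x3 uint8, red, green, blue); there is no depth.
- vision.camera_model(name): a dict with "fx", "fy", "cx", "cy" (pixels), "world_to_cam" (4x4, takes a point from world to camera coordinates). Camera axes: x right, y up, looking along -z (the intrinsics and any distortion apply to the point x, -y, -z); pixel columns grow to the right and rows downward; lengths in m; the calibration is good to about 2 mm. A picture is of the moment at which its call begins. camera_model takes no time and is no camera call.
- job.job_done(): hands the job in, once; it reports no verdict.
The state is a dict: "time": time; "joint_pos": joint angles; "joint_velocities": joint speeds; "effort": joint torques, N m; "ee_pos": TCP position; "tool_rot": TCP orientation; "contact_force": force on the tool from outside, world axes, zero at the start; "ft_torque": the same for the moment, N m; "grip_width": opening from 0.0 (shut) to 1.0 (fully open).
Only numpy, scipy, OpenCV 4.12 (cv2) and the standard library are available. Lean on these libraries where they do the work, as an engineer would, in place of code of your own. Each camera call takes 0.05 s, during which the arm holds its last target.

## Task

Slide the empty carrier back to its loading station, then lift every casting out of the open mould and set it down flat in the carrier, one to a bay. Then slide the loaded carrier home to the viewing station, and have the ribbed collar on the bench set to 3 (three dots) when you finish. Leave the jar, the dish and the bottle alone.

Things in the scene. Friction and masses are not known exactly. Their poses are not given: they have to be found in the camera images.
- mould: aluminium mould block, fixed, 202 (x) x 180 (y) x 28 mm high, origin at the centre of its underside. Six open cavities 46 (x) x 66 (y) mm, 20 deep, floor 8 mm above the table, walls 16 mm thick; cavity centres at x = -62, 0, 62, y = +-41 mm in its frame. Its place and turn vary, and it may stand left or right of the bench
- bench: low white fixed bench; origin under the centre of its bed, x away from the robot. Bed 190 (x) x 360 (y) x 20 mm high, rails along y. A white 110 mm square foot at x = -150, y = 0 carries the collar. White block and black camera cylinder up to 55 mm high at x = 93 to 203, y = 25 to 115. Black lines on the bed's near edge mark the stations (y = -70 loading, +70 viewing). May stand left or right
- carrier (a joint): dark steel carrier on the rails, travel in m along the bench's +y: 0 = loading station, 0.14 = viewing station. Rail drag of about 2.5 N holds it where it is left; it stops dead 6 mm beyond each station. It starts at or up to 40 mm short of the viewing station
- carrier_floor (a point): centre of the carrier's bay floor, 33 mm above the table, moves with the carrier, axes as the bench. Carrier 174 (x) x 158 (y) mm; six bays 50 (x) x 70 (y) mm with centres at x = -56, 0, 56, y = +-38 mm from this point; lips and dividers 6 mm thick stand 10 mm above the bay floor
- carrier_fin (a point): centre of the top of the carrier's upright aluminium fin, by which it is pushed or held: 16 (x) x 24 (y) mm, its top 62 mm above the table, standing free for 27 mm below its top; at the carrier's -y end, 98 mm from the carrier's centre
- view_station (a point): point on the bench at rail height (25 mm) over which the carrier's centre stands at the viewing station
- load_station (a point): the same for the loading station
- collar (a joint): angle in rad of the black ribbed collar about the vertical, growing clockwise seen from above: 0 = position 1, 0.6 = 2, 1.2 = 3, 1.8 = 4 (stops 0.1 beyond). Friction (0.06 N m) holds it where left. Its white pointer points to 1 to 4 black dots on the foot, 142, 107, 73 and 38 degrees from bench +x towards +y. It starts anywhere from 1 to a little past 2
- collar_top (a point): centre of the collar's flat top, 66 mm above the table; the collar is 44 mm in diameter and 40 mm tall
- casting1: black resin block 42 (x) x 62 (y) x 22 mm with an upright steel plate on its middle, 12 mm thick (x), 44 long (y), from 22 to 52 mm; origin at the centre of the underside, z up through the plate; about 0.2 kg. Half a turn about z makes no difference. Starts in a mould cavity, plate up; four to six of the castings are there
- casting2: like casting1
- casting3: like casting1
- casting4: like casting1
- jar: closed jar, 64 mm diameter, 75 mm high, bystander; origin at its underside
- dish: white bowl, 90 mm diameter, 35 mm high, bystander; origin at its underside
- bottle: closed bottle, 60 mm diameter, 150 mm high, bystander; origin at its underside
- casting5: like casting1
- casting6: like casting1

How it is judged:
By the outcome, as a careful person would: the job done as asked, in the order asked, and still so for the second after the job is handed in, with the robot touching nothing.
Of casting1, casting2, casting3, casting4, casting5, casting6 only 4 to 6 are there at a start; the rules pass over those that are not, and their reading is None.
At some moment in a run one of casting1, casting2, casting3, casting4, casting5, casting6 may be knocked a few centimetres aside while the robot is not near it.
Once in a run the grip may slacken for a moment while it holds something.
It also fails if it takes over 210 s, if anything falls off the work surface, if the arm or the gripper's body presses on something with over 40 N, if the wrist force passes 120 N, or if a joint passes its speed limit or range.

## Working session

There is one attempt and no reset: what is moved stays moved. The work goes in short steps, Python scripts to look and compute and a tool call to move; the robot and the scene stay as the last step left them, time stands still between calls to the robot, and variables do not carry over. Pictures are saved under pics/ and viewed, and the job is handed in when it is done.

Besides the shell and the picture viewer there is one more tool, called by a JSON object that holds its "fn" and its "kwargs", one argument or row to a line. step_arm: Moves the arm, as the interface text tells. Its arguments: {"type":"object","properties":{"increments":{"type":"array","items":{"type":"array","items":{"type":"number"}}},"newtons":{"type":"number"}},"required":["increments"]}

```bash
ls; mkdir -p pics; python3 - <<'E'
from plant import monitor, vision, job
import cv2,numpy as np
s=monitor.get_state()
for k,v in s.items(): print(k,np.round(v,4).tolist())
for n in("top","side"):
    im=vision.snapshot(n); cv2.imwrite(f"pics/{n}0.png",im[:,:,::-1])
    m=vision.camera_model(n); print(n,{k:np.round(v,4).tolist() if not isinstance(v,str) else v for k,v in m.items()})
E
```

```text
pics
time 0.0
joint_pos [1.2814, 0.3005, 1.5216, 0.0, 1.3207, -0.0666]
joint_velocities [-0.0002, -0.0019, 0.0001, -0.0004, -0.0, 0.0]
effort [0.0014, -54.3515, -36.1793, -0.0001, 0.004, -0.0001]
ee_pos [0.1214, 0.5362, 0.2307]
tool_rot [[-0.0004, -0.9753, 0.2209], [-0.0011, 0.2209, 0.9753], [-1.0, 0.0001, -0.0012]]
contact_force [0.0446, 0.1885, -0.4916]
ft_torque [-0.0263, 0.0681, 0.0069]
grip_width 1.0011
top {'fx': 543.9749, 'fy': 543.9749, 'cx': 271.412, 'cy': 210.8245, 'world_to_cam': [[-0.0161, -0.9999, 0.0049, 0.0675], [0.9994, -0.0159, 0.0294, -0.5731], [-0.0293, 0.0054, 0.9996, -1.3731], [0.0, 0.0, 0.0, 1.0]]}
side {'fx': 439.8403, 'fy': 439.8403, 'cx': 286.5824, 'cy': 205.0055, 'world_to_cam': [[0.8901, -0.4557, 0.0114, -0.4976], [0.2236, 0.4582, 0.8602, -0.2083], [-0.3972, -0.7631, 0.5098, -0.8211], [0.0, 0.0, 0.0, 1.0]]}
```

View pics/top0.png

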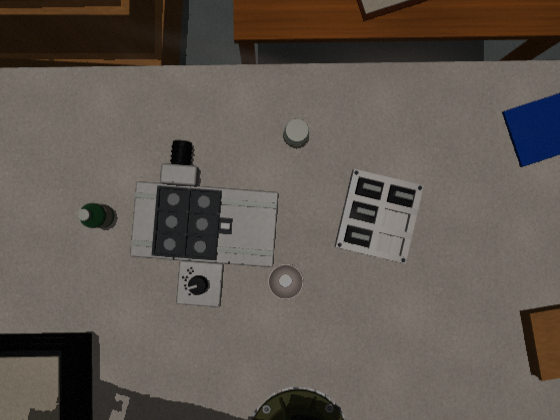

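View pics/side0.png

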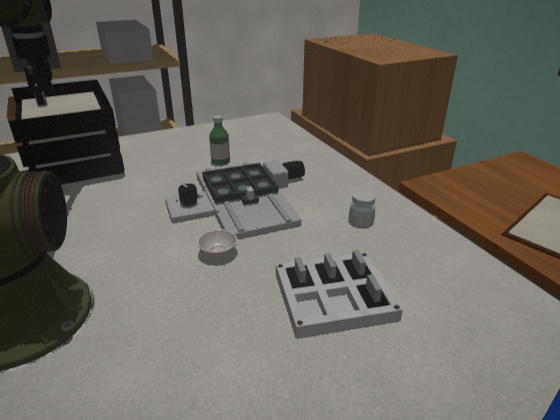

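The top view shows the bench centred near (204,224), the carrier at its left (+y) end with the fin at (226,226), and the collar at (199,285). The mould is near (380,216) with four castings at (368,187), (401,195), (362,212) and (357,236). The dish, jar and bottle are clear of these. I'll zoom in for measurement.

```bash
cat > h.py <<'E'
import numpy as np,cv2
from plant import monitor, vision, job
M={n:vision.camera_model(n) for n in("top","side")}
def proj(n,P):
    m=M[n];P=np.atleast_2d(P);W=np.array(m["world_to_cam"])
    c=P@W[:3,:3].T+W[:3,3]
    return np.c_[m["fx"]*c[:,0]/-c[:,2]+m["cx"], m["fy"]*-c[:,1]/-c[:,2]+m["cy"]]
def back(n,u,v,z):
    m=M[n];W=np.array(m["world_to_cam"]);R=W[:3,:3];t=W[:3,3]
    d=R.T@np.array([(u-m["cx"])/m["fx"],-(v-m["cy"])/m["fy"],-1.]);o=-R.T@t
    return o+d*(z-o[2])/d[2]
def T2(x,y,a,P):
    P=np.atleast_2d(np.array(P,float));c,s=np.cos(a),np.sin(a)
    return np.c_[x+c*P[:,0]-s*P[:,1],y+s*P[:,0]+c*P[:,1],P[:,2]]
def crop(img,name,x0,y0,x1,y1,k):
    cv2.imwrite(name,cv2.resize(img[y0:y1,x0:x1],None,fx=k,fy=k,interpolation=cv2.INTER_CUBIC))
def bench_c(v,n):  # v x,y,a of bench
    P=[(sx*.095,sy*.18,.02) for sx in(1,-1) for sy in(1,-1)]
    return proj(n,T2(*v,P))
E
python3 - <<'E'
from h import *
im=cv2.imread("pics/top0.png")
crop(im,"pics/t_bench.png",120,130,290,315,4)
crop(im,"pics/t_mould.png",325,160,435,270,5)
E
```

```text
(no output)
```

View pics/t_bench.png

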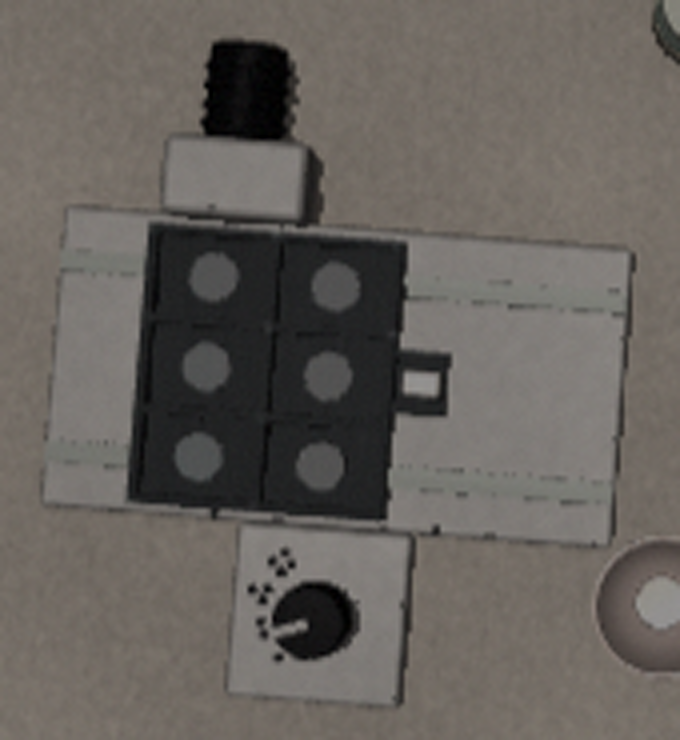

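View pics/t_mould.png

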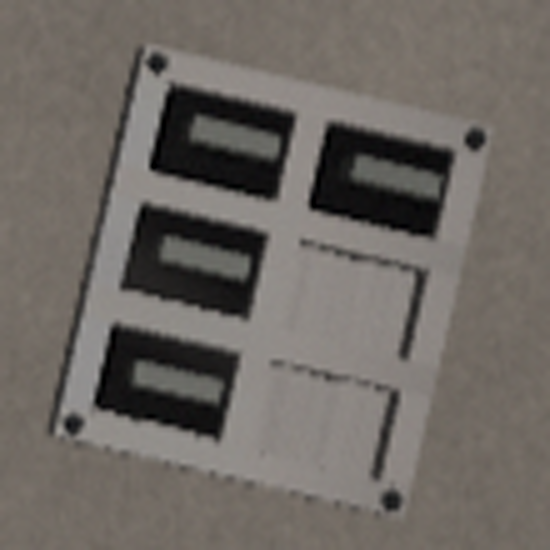

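```bash
python3 - <<'E'
from h import *
from scipy.optimize import least_squares
def c4(p,x0,y0,k): p=np.array(p,float); return (p+.5)/k-.5+[x0,y0]
b=c4([(66,206),(632,250),(43,504),(610,545)],120,130,4)
# order x+,y+ ; x+,y- ; x-,y+ ; x-,y-
r=least_squares(lambda v:(bench_c(v,"top")-b).ravel(),[.5,.2,0]); vb=r.x; print("bench",vb,np.degrees(vb[2]),r.fun.round(2))
Pm=[(sx*.101,sy*.09,.028) for sx in(1,-1) for sy in(1,-1)]
m=c4([(147,46),(489,127),(61,434),(403,514)],325,160,5)
r=least_squares(lambda v:(proj("top",T2(*v,Pm))-m).ravel(),[.5,-.2,-.2]); vm=r.x; print("mould",vm,np.degrees(vm[2]),r.fun.round(2))
# carrier corners lips top z=.043
ca=c4([(150,224),(407,241),(129,499),(387,518)],120,130,4)
Pc=[(sx*.087,sy*.079,.043) for sx in(1,-1) for sy in(1,-1)]
r=least_squares(lambda v:(proj("top",T2(*v,Pc))-ca).ravel(),[.5,.2,0]); vc=r.x; print("carrier",vc,np.degrees(vc[2]),r.fun.round(2))
def tob(p): 
    d=np.array(p[:2])-vb[:2];c,s=np.cos(vb[2]),np.sin(vb[2]);return np.array([c*d[0]+s*d[1],-s*d[0]+c*d[1]])
print("carrier in bench",tob(vc))
f=back("top",*c4([(422,382)],120,130,4)[0],.062);print("fin",f,tob(f))
f=back("top",*c4([(314,619)],120,130,4)[0],.066);print("collar",f,tob(f))
# pointer
for z in(.066,):
  p=back("top",*c4([(279,634)],120,130,4)[0],z); q=tob(p); d=q-tob(f);print("ptr",np.degrees(np.arctan2(d[1],d[0])))
for nm,px in(("1",(278,658)),("2",(262,630)),("3",(260,590)),("4",(281,562))):
  p=back("top",*c4([px],120,130,4)[0],.02);print(nm,tob(p),np.degrees(np.arctan2(tob(p)[1],tob(p)[0]+.15)))
for px in((235,138),(403,178),(205,257),(177,380)):
  p=back("top",*c4([px],325,160,5)[0],.06)
  d=p[:2]-vm[:2];c,s=np.cos(vm[2]),np.sin(vm[2]);print("plate",p,(c*d[0]+s*d[1],-s*d[0]+c*d[1]))
for nm,px,z in(("jar",(297,128),.075),("bottle",(88,215),.15),("dish",(285,281),.035)): print(nm,back("top",*px,z))
print(proj("top",T2(*vb,[(-.15,0,.066)])),f)
E
```

```text
bench [ 0.54432786  0.22816596 -0.09033333] -5.175718656141564 [-0.38 -0.45  0.64 -0.81 -0.81  0.43  0.56  0.81]
mould [ 0.55737038 -0.21236314 -0.2432966 ] -13.939868541895272 [-0.5  -0.51  0.99 -0.56 -1.14  0.41  0.65  0.64]
carrier [ 0.54836077  0.26836873 -0.08566048] -4.907983860773181 [ 0.34 -0.72 -0.24 -0.52  0.25  0.77 -0.34  0.46]
carrier in bench [0.00038975 0.04040266]
fin [0.53947844 0.17200532 0.062     ] [ 0.00023663 -0.05636913]
collar [0.39707512 0.23898759 0.066     ] [-0.14762858 -0.00250624]
ptr 117.40365019919903
1 [-0.17881961  0.02362735] 140.6538711943172
2 [-0.1621435   0.03498799] 109.14067658211368
3 [-0.13733767  0.03820613] 71.66369074465074
4 [-0.1189221   0.02646613] 40.41791492922029
plate [ 0.62658688 -0.18769383  0.06      ] (np.float64(0.06123509622253999), np.float64(0.04061726425506072))
plate [ 0.60566993 -0.26963026  0.06      ] (np.float64(0.060672932299742986), np.float64(-0.043945026753608146))
plate [ 0.5685106  -0.17175164  0.06      ] (np.float64(0.0010286861596220474), np.float64(0.042099168687512754))
plate [ 0.50862204 -0.15678929  0.06      ] (np.float64(-0.06070058219659555), np.float64(0.042193500302689216))
jar [ 0.77233913 -0.00665369  0.075     ]
bottle [0.5671135  0.47635176 0.15      ]
dish [0.3986457  0.02757525 0.035     ]
[[197.01602696 285.27850037]] [0.39707512 0.23898759 0.066     ]
```

```bash
cat >> h.py <<'E'
VB=np.array([.5443,.2282,-.0903]); VM=np.array([.5574,-.2124,-.2433])
def box(v,cx,cy,lx,ly,z): return T2(*v,[(cx+sx*lx/2,cy+sy*ly/2,z) for sx,sy in((1,1),(1,-1),(-1,-1),(-1,1))])
def overlay(im,n,items,k=1,x0=0,y0=0):
    for P,col in items:
        p=(proj(n,P)-[x0,y0]+.5)*k-.5
        cv2.polylines(im,[np.round(p*16).astype(np.int32)],True,col,1,cv2.LINE_AA,4)
def items(q=.11,vb=VB,vm=VM,cast=()):
    it=[(box(vb,0,0,.19,.36,.02),(0,255,255)),(box(vb,0,q-.07,.174,.158,.043),(0,255,0)),(box(vb,0,q-.07-.098,.016,.024,.062),(0,0,255)),
    (box(vm,0,0,.202,.18,.028),(255,0,255)),(T2(*vb,[(-.15+.022*np.cos(a),.022*np.sin(a),.066) for a in np.linspace(0,6.28,24)]),(255,255,0))]
    for c in cast: it.append((box(vm,c[0],c[1],.012,.044,.06),(255,128,0)))
    return it
def view(n,f,q,x0,y0,x1,y1,k,cast=(),im=None,ov=True):
    if im is None: im=vision.snapshot(n)[:,:,::-1].copy()
    o=cv2.resize(im[y0:y1,x0:x1],None,fx=k,fy=k,interpolation=cv2.INTER_CUBIC)
    if ov: overlay(o,n,items(q,cast=cast),k,x0,y0)
    cv2.imwrite(f,o)
E
python3 - <<'E'
from h import *
C=[(.062,.041),(0,.041),(-.062,.041),(.062,-.041)]
view("side","pics/ov_s.png",.11,150,130,410,330,3,C,cv2.imread("pics/side0.png"))
view("top","pics/ov_t.png",.11,120,130,430,320,2.5,C,cv2.imread("pics/top0.png"))
E
```

```text
(no output)
```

View pics/ov_s.png

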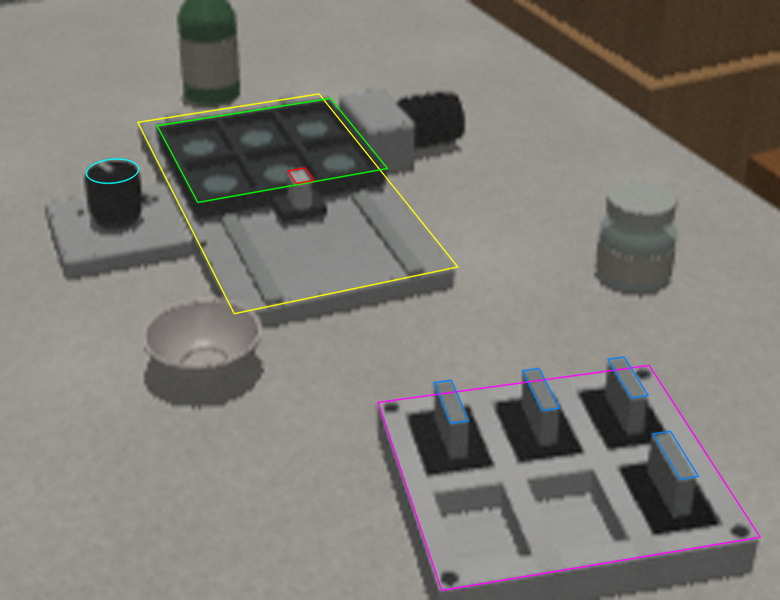

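View pics/ov_t.png

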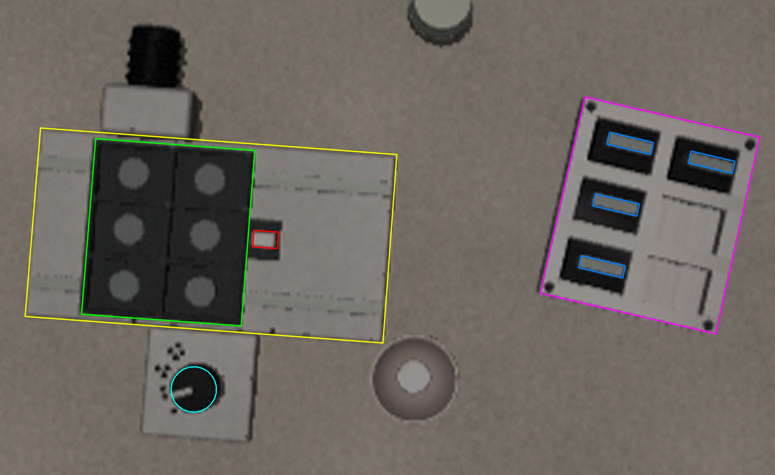

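```bash
cat >> h.py <<'E'
from scipy.spatial.transform import Rotation as Ro
def Rt(yawdeg):
    a=np.radians(yawdeg);c,s=np.cos(a),np.sin(a)
    return np.array([[0,-s,c],[0,c,s],[-1,0,0.]])
def go(p,yaw):
    s=monitor.get_state();R=np.array(s["tool_rot"]);p0=np.array(s["ee_pos"])
    y0=np.degrees(np.arctan2(R[1,2],R[0,2]));
    d=(yaw-y0+90)%180-90; yaw=y0+d
    rv=np.degrees(Ro.from_matrix(R.T@Rt(yaw)).as_rotvec()); sh=1000*R.T@(np.array(p)-p0)
    print("inc",rv.round(2).tolist(),sh.round(1).tolist(),"rows",round(max(np.linalg.norm(sh)/50,np.linalg.norm(rv)/8.59),1))
def bw(x,y,vb=VB): return T2(*vb,[(x,y,0)])[0][:2]
def mw(x,y): return T2(*VM,[(x,y,0)])[0][:2]
def st():
    s=monitor.get_state();R=np.array(s["tool_rot"]);
    print("t",round(s["time"],2),"p",np.round(s["ee_pos"],4),"yaw",np.degrees(np.arctan2(R[1,2],R[0,2])).round(2),"F",np.round(s["contact_force"],1),"w",round(s["grip_width"],3),"q",np.round(s["joint_pos"],2))
E
python3 -c "
from h import *
go((.5394,.1713,.12),-5.1)"
```

```text
inc [82.33, -0.05, 0.04] [111.0, -488.3, -263.4] rows 11.3
```

{"fn": "step_arm", "kwargs": {
  "increments": [
    [82.3,0,0,111,-488,-263,0],
    [82.3,0,0,111,-488,-263,0],
    [82.3,0,0,111,-488,-263,0],
    [82.3,0,0,111,-488,-263,0],
    [82.3,0,0,111,-488,-263,0],
    [82.3,0,0,111,-488,-263,0],
    [82.3,0,0,111,-488,-263,0],
    [82.3,0,0,111,-488,-263,0]
  ],
  "newtons": 60
}}

```text
time: 0.9
ee_pos: [0.4183, 0.277, 0.1523]
tool_rot: [[-0.0, -0.141, 0.99], [-0.0, 0.99, 0.141], [-1.0, -0.0, -0.0]]
contact_force: [0.2, 1.1, 0.3]
grip_width: 0.495
```

```bash
python3 -c "
from h import *
st();go((.5394,.1713,.10),-5.1)"
```

```text
t 0.9 p [0.4183 0.277  0.1523] yaw 8.13 F [0.2 1.1 0.3] w 0.495 q [0.51 0.28 1.75 0.   1.12 0.37]
inc [13.23, -0.01, 0.0] [52.3, -121.7, 105.0] rows 3.4
```

{"fn": "step_arm", "kwargs": {
  "increments": [
    [13.2,0,0,52,-122,105,0],
    [13.2,0,0,52,-122,105,0],
    [13.2,0,0,52,-122,105,0],
    [13.2,0,0,52,-122,105,0],
    [13.2,0,0,52,-122,105,0],
    [13.2,0,0,52,-122,105,0]
  ]
}}

```text
time: 1.5
ee_pos: [0.5385, 0.1738, 0.1006]
tool_rot: [[-0.001, 0.082, 0.997], [-0.0, 0.997, -0.082], [-1.0, -0.0, -0.001]]
contact_force: [-1.0, -0.3, 0.2]
grip_width: 0.5
```

```bash
python3 -c "
from h import *
st();go((.5394,.1713,.039),-5.1)
view('side','pics/s1.png',.11,170,80,350,260,3.3)"
```

```text
t 1.5 p [0.5385 0.1738 0.1006] yaw -4.73 F [-1.  -0.3  0.2] w 0.5 q [0.25 0.47 1.6  0.   1.06 0.33]
inc [0.37, -0.04, 0.01] [61.6, -2.4, 1.1] rows 1.2
```

View pics/s1.png

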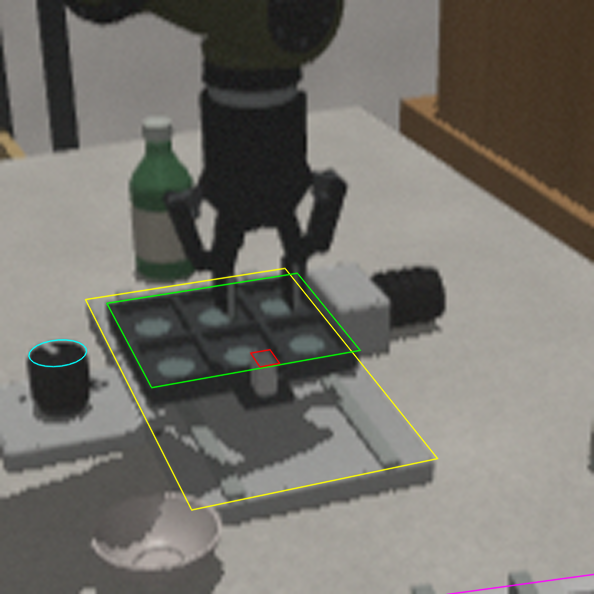

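The gripper stands over the fin, jaws along bench x. Going down and gripping.

{"fn": "step_arm", "kwargs": {
  "increments": [
    [0,0,0,30,0,0,0],
    [0,0,0,61,0,0,0],
    [0,0,0,61,0,0,0],
    [0,0,0,61,0,0,0.5],
    [0,0,0,61,0,0,1],
    [0,0,0,61,0,0,1],
    [0,0,0,61,0,0,1],
    [0,0,0,61,0,0,1]
  ]
}}

```text
time: 2.35
ee_pos: [0.5389, 0.1743, 0.0419]
tool_rot: [[0.001, 0.082, 0.997], [0.001, 0.997, -0.082], [-1.0, 0.001, 0.001]]
contact_force: [-8.7, 3.1, 8.1]
grip_width: 0.173
```

```bash
python3 -c "
from h import *
st()
p=bw(0,-.168);go((*p,.039),-5.1)"
```

```text
t 2.35 p [0.5389 0.1743 0.0419] yaw -4.72 F [-8.7  3.1  8.1] w 0.173 q [0.25 0.56 1.63 0.   0.95 0.33]
inc [0.38, 0.03, -0.06] [2.8, -113.8, -0.4] rows 2.3
```

{"fn": "step_arm", "kwargs": {
  "increments": [
    [0,0,0,0,-10,0,1],
    [0,0,0,0,-30,0,1],
    [0,0,0,0,-50,-0.5,1],
    [0,0,0,0,-70,-0.5,1],
    [0,0,0,0,-90,-0.5,1],
    [0,0,0,0,-105,-1,1],
    [0,0,0,0,-110,-1,1],
    [0,0,0,0,-110,-1,1]
  ]
}}

```text
time: 3.15
ee_pos: [0.5286, 0.0635, 0.0419]
tool_rot: [[-0.0, 0.083, 0.997], [0.0, 0.997, -0.083], [-1.0, 0.0, -0.0]]
contact_force: [-12.7, -0.4, 11.6]
grip_width: 0.169
```

```bash
python3 -c "
from h import *
st()
view('side','pics/s2.png',.0,170,80,350,260,3.3)
view('top','pics/t2.png',.0,120,130,290,315,4,ov=False)"
```

```text
t 3.15 p [0.5286 0.0635 0.0419] yaw -4.78 F [-12.7  -0.4  11.6] w 0.169 q [0.05 0.5  1.73 0.   0.91 0.13]
```

View pics/s2.png

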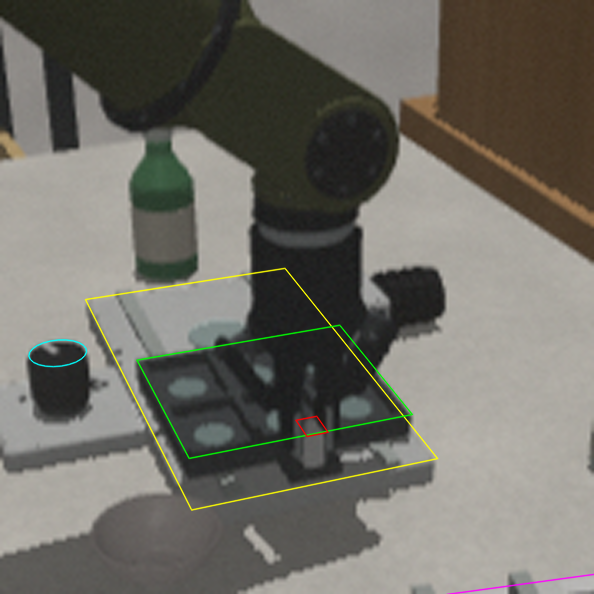

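View pics/t2.png

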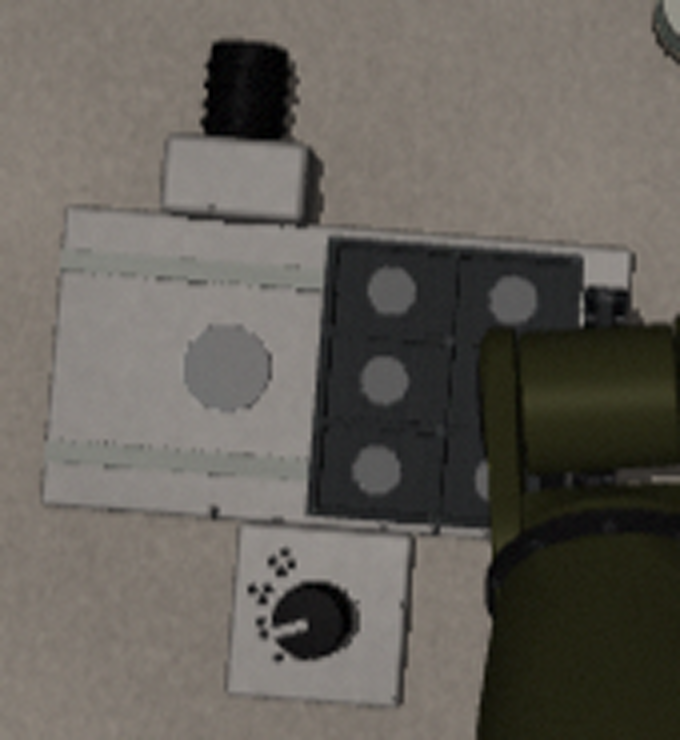

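```bash
cat >> h.py <<'E'
def c4(p,x0,y0,k): p=np.array(p,float); return (p+.5)/k-.5+[x0,y0]
def tob(p,vb=VB):
    d=np.array(p[:2])-vb[:2];c,s=np.cos(vb[2]),np.sin(vb[2]);return np.array([c*d[0]+s*d[1],-s*d[0]+c*d[1]])
E
python3 - <<'E'
from h import *
for z,px in((.02,(435,528)),(.02,(213,512)),(.043,(330,238)),(.043,(308,514)),(.043,(583,257)),(.043,(150,224)),(.043,(129,499))):
    print(z,px,(1000*tob(back("top",*c4([px],120,130,4)[0],z))).round(1))
E
```

```text
0.02 (435, 528) [-90.6 -68.2]
0.02 (213, 512) [-90.9  71.4]
0.043 (330, 238) [84.9  8.7]
0.043 (308, 514) [-86.2   9. ]
0.043 (583, 257) [  84.8 -148.4]
0.043 (150, 224) [ 85.2 120.5]
0.043 (129, 499) [-85.1 119.7]
```

{"fn": "step_arm", "kwargs": {
  "increments": [
    [0,0,0,0,1,0,1],
    [0,0,0,0,1,0,1],
    [0,0,0,0,1,0,0.2],
    [0,0,0,0,1,0,0],
    [0,0,0,0,1,0,0],
    [0,0,0,-50,1,0,0],
    [0,0,0,-100,1,0,0],
    [0,0,0,-100,1,0,0]
  ]
}}

```text
time: 4.05
ee_pos: [0.5318, 0.0651, 0.1465]
tool_rot: [[0.011, 0.082, 0.997], [0.001, 0.997, -0.082], [-1.0, 0.001, 0.011]]
contact_force: [-0.7, 0.1, -0.8]
grip_width: 0.499
```

```bash
python3 -c "
from h import *
st()
go((*mw(.062,.041),.14),-13.9)"
```

```text
t 4.05 p [0.5318 0.0651 0.1465] yaw -4.71 F [-0.7  0.1 -0.8] w 0.499 q [ 0.05  0.35  1.66 -0.    1.12  0.14]
inc [9.19, 0.6, -0.13] [7.4, -244.0, 116.0] rows 5.4
```

{"fn": "step_arm", "kwargs": {
  "increments": [
    [9.2,0.6,0,7,-244,116,0],
    [9.2,0.6,0,7,-244,116,0],
    [9.2,0.6,0,7,-244,116,0],
    [9.2,0.6,0,7,-244,116,0],
    [9.2,0.6,0,7,-244,116,0],
    [9.2,0.6,0,7,-244,116,0],
    [9.2,0.6,0,7,-244,116,0],
    [9.2,0.6,0,7,-244,116,0]
  ]
}}

```text
time: 4.85
ee_pos: [0.6243, -0.1876, 0.1324]
tool_rot: [[-0.011, 0.241, 0.97], [0.002, 0.971, -0.241], [-1.0, -0.001, -0.011]]
contact_force: [0.7, 0.0, 0.4]
grip_width: 0.494
```

```bash
python3 -c "
from h import *
st()
view('side','pics/s3.png',.0,230,130,430,350,2.7,[(.062,.041),(0,.041),(-.062,.041),(.062,-.041)],ov=True)
view('top','pics/t3.png',.0,110,125,430,315,2.5,ov=True)
print(mw(.062,.041))
go((*mw(.062,.041),.035),-13.9)"
```

```text
t 4.85 p [ 0.6243 -0.1876  0.1324] yaw -13.94 F [0.7 0.  0.4] w 0.494 q [-0.35  0.62  1.3  -0.    1.24 -0.1 ]
[ 0.62745117 -0.18754374]
inc [0.04, -0.6, 0.04] [97.8, -0.0, 4.2] rows 2.0
```

View pics/s3.png

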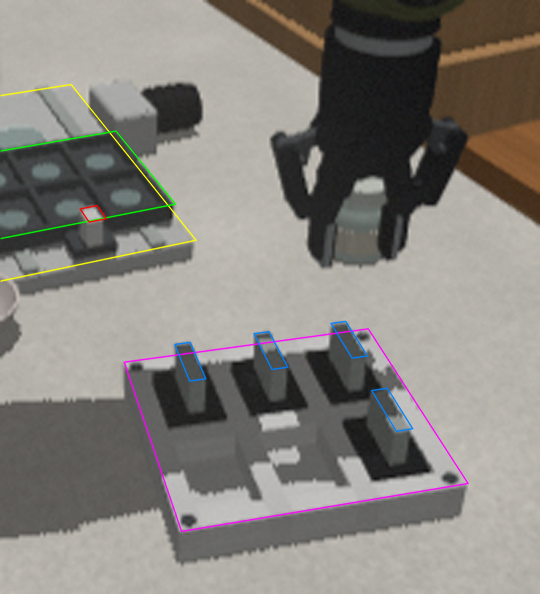

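View pics/t3.png

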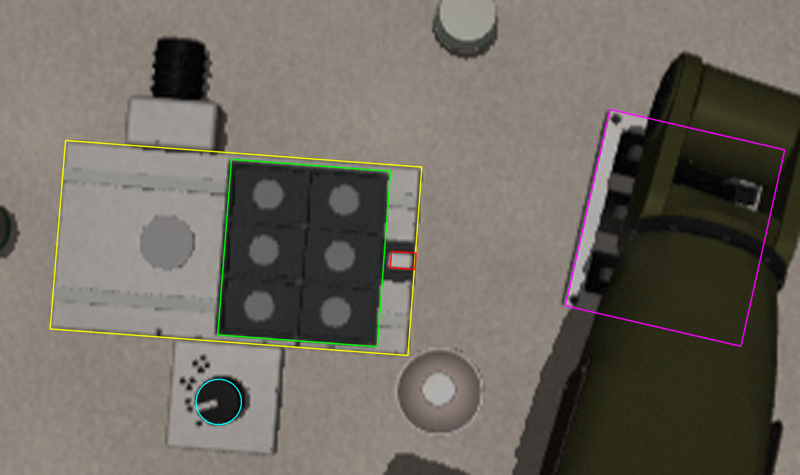

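Carrier sits on the loading outline and the gripper stands over the first casting. Pick it.

{"fn": "step_arm", "kwargs": {
  "increments": [
    [0,-0.6,0,50,0,3,0],
    [0,-0.6,0,75,0,3,0],
    [0,-0.6,0,97,0,3,0],
    [0,-0.6,0,97,0,3,0],
    [0,-0.6,0,97,0,3,0.6],
    [0,-0.6,0,97,0,3,1],
    [0,-0.6,0,97,0,3,1],
    [0,-0.6,0,97,0,3,1]
  ]
}}

```text
time: 5.75
ee_pos: [0.6275, -0.1884, 0.0379]
tool_rot: [[0.003, 0.24, 0.971], [-0.002, 0.971, -0.24], [-1.0, -0.001, 0.003]]
contact_force: [0.2, 2.0, 9.1]
grip_width: 0.124
```

```bash
python3 -c "
from h import *
st()"
```

```text
t 5.75 p [ 0.6275 -0.1884  0.0379] yaw -13.91 F [0.2 2.  9.1] w 0.124 q [-0.35  0.73  1.35 -0.    1.06 -0.1 ]
```

{"fn": "step_arm", "kwargs": {
  "increments": [
    [0,0,0,-20,0,0,1],
    [0,0,0,-60,0,0,1],
    [0,0,0,-80,0,0,1],
    [0,0,0,-80,0,0,1],
    [0,0,0,-80,0,0,1]
  ]
}}

```text
time: 6.25
ee_pos: [0.6262, -0.1882, 0.1153]
tool_rot: [[-0.0, 0.241, 0.971], [-0.001, 0.971, -0.241], [-1.0, -0.001, -0.0]]
contact_force: [0.1, -0.3, -2.8]
grip_width: 0.129
```

```bash
python3 -c "
from h import *
st()
p=bw(.056,-.07+.038+.001)
go((*p,.117),-5.1)"
```

```text
t 6.25 p [ 0.6262 -0.1882  0.1153] yaw -13.92 F [ 0.1 -0.3 -2.8] w 0.129 q [-0.35  0.64  1.31 -0.    1.19 -0.1 ]
inc [-8.82, -0.02, 0.05] [-2.0, 362.3, -119.6] rows 7.6
```

{"fn": "step_arm", "kwargs": {
  "increments": [
    [-8.8,0,0,-2,362,-120,1],
    [-8.8,0,0,-2,362,-120,1],
    [-8.8,0,0,-2,362,-120,1],
    [-8.8,0,0,-2,362,-120,1],
    [-8.8,0,0,-2,362,-120,1],
    [-8.8,0,0,-2,362,-120,1],
    [-8.8,0,0,-2,362,-120,1],
    [-8.8,0,0,-2,362,-120,1]
  ]
}}

```text
time: 7.05
ee_pos: [0.5956, 0.1951, 0.1155]
tool_rot: [[-0.003, 0.087, 0.996], [-0.001, 0.996, -0.087], [-1.0, -0.001, -0.003]]
contact_force: [0.9, -1.1, -2.9]
grip_width: 0.125
```

{"fn": "step_arm", "kwargs": {
  "increments": [
    [0,0,0,0,0,0,1],
    [0,0,0,0,0,0,1],
    [0,0,0,0,0,0,1]
  ]
}}

```text
time: 7.35
ee_pos: [0.5968, 0.191, 0.1163]
tool_rot: [[-0.002, 0.09, 0.996], [-0.001, 0.996, -0.09], [-1.0, -0.002, -0.002]]
contact_force: [0.2, -0.2, -2.3]
grip_width: 0.126
```

```bash
python3 -c "
from h import *
st()
p=bw(.056,-.07+.038+.001)
go((*p,.065),-5.1)
view('side','pics/s4.png',.0,170,80,370,280,3)
view('top','pics/t4.png',.0,110,125,430,315,2.5,ov=True)
"
```

```text
t 7.35 p [0.5968 0.191  0.1163] yaw -5.17 F [ 0.2 -0.2 -2.3] w 0.126 q [ 0.25  0.58  1.4  -0.    1.16  0.34]
inc [-0.07, -0.1, 0.09] [51.3, 1.4, 0.4] rows 1.0
```

View pics/s4.png

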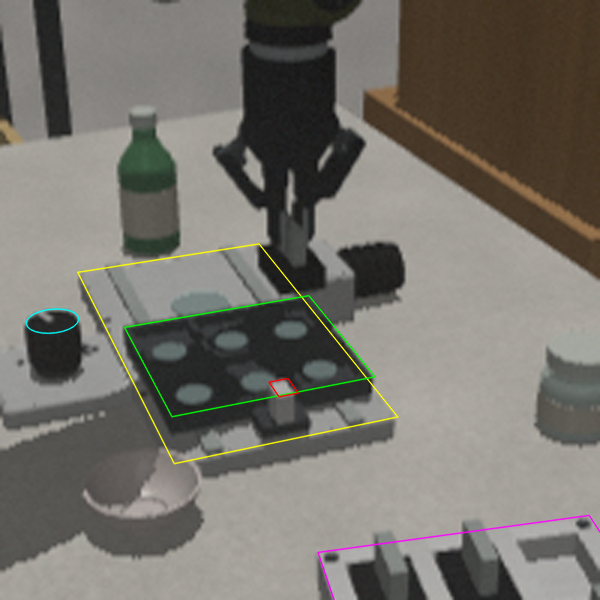

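View pics/t4.png

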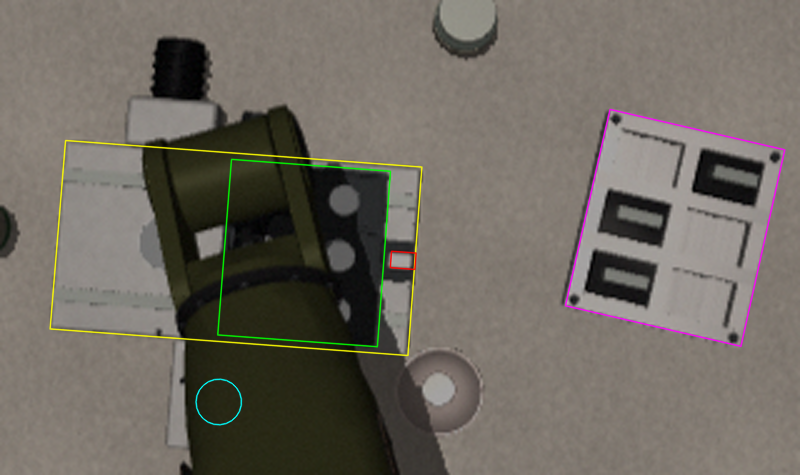

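{"fn": "step_arm", "kwargs": {
  "increments": [
    [0,0,0,25,1.5,0.5,1],
    [0,0,0,40,1.5,0.5,1],
    [0,0,0,46,1.5,0.5,1],
    [0,0,0,50,1.5,0.5,1],
    [0,0,0,52,1.5,0.5,1],
    [0,0,0,52,1.5,0.5,1]
  ]
}}

```text
time: 8.05
ee_pos: [0.5979, 0.1933, 0.0658]
tool_rot: [[0.0, 0.089, 0.996], [-0.001, 0.996, -0.089], [-1.0, -0.001, 0.0]]
contact_force: [-0.3, -0.4, -2.4]
grip_width: 0.127
```

```bash
python3 -c "
from h import *
st()
view('side','pics/s5.png',.0,220,130,350,260,4.5,ov=False)
"
```

```text
t 8.05 p [0.5979 0.1933 0.0658] yaw -5.12 F [-0.3 -0.4 -2.4] w 0.127 q [ 0.25  0.64  1.43 -0.    1.07  0.34]
```

View pics/s5.png

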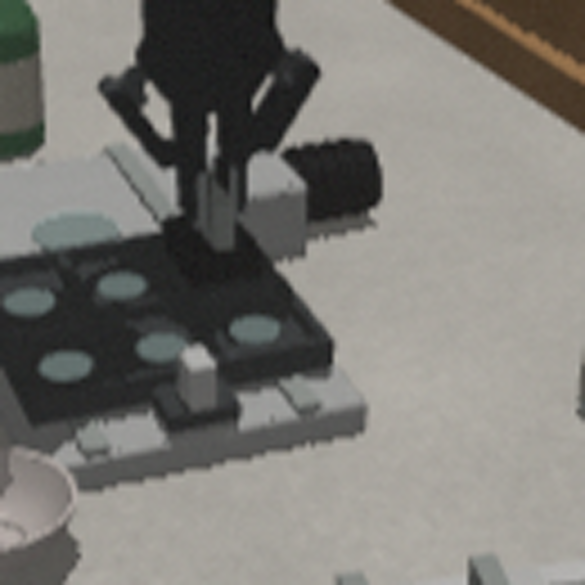

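{"fn": "step_arm", "kwargs": {
  "increments": [
    [0,0,0,1.5,0,0,1],
    [0,0,0,3,0,0,1],
    [0,0,0,4,0,0,1],
    [0,0,0,4,0,0,1]
  ]
}}

```text
time: 8.5
ee_pos: [0.598, 0.1935, 0.0628]
tool_rot: [[0.001, 0.089, 0.996], [-0.0, 0.996, -0.089], [-1.0, -0.0, 0.001]]
contact_force: [-5.6, -2.8, 10.1]
grip_width: 0.128
```

{"fn": "step_arm", "kwargs": {
  "increments": [
    [0,0,0,0,0,0,0.6],
    [0,0,0,0,0,0,0.2],
    [0,0,0,0,0,0,0],
    [0,0,0,0,0,0,0],
    [0,0,0,-40,0,0,0],
    [0,0,0,-80,0,0,0],
    [0,0,0,-80,0,0,0]
  ]
}}

```text
time: 9.2
ee_pos: [0.5998, 0.194, 0.1473]
tool_rot: [[0.008, 0.089, 0.996], [0.001, 0.996, -0.089], [-1.0, 0.002, 0.008]]
contact_force: [0.2, -0.3, 0.3]
grip_width: 0.507
```

```bash
python3 -c "
from h import *
st()
view('side','pics/s6.png',.0,220,130,350,260,4.5,ov=False)
go((*mw(0,.041),.14),-13.9)
"
```

```text
t 9.2 p [0.5998 0.194  0.1473] yaw -5.12 F [ 0.2 -0.3  0.3] w 0.507 q [ 0.25  0.55  1.37 -0.    1.21  0.34]
inc [8.78, 0.27, -0.07] [3.9, -367.7, 1.2] rows 7.4
```

View pics/s6.png

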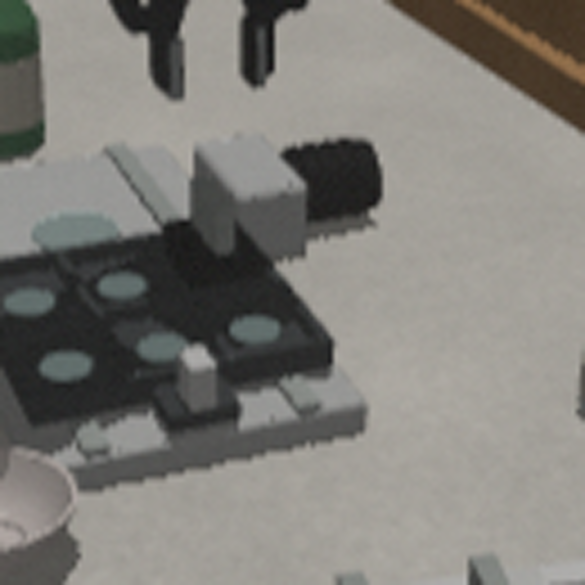

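The first casting sits flat in its bay. Next casting.

{"fn": "step_arm", "kwargs": {
  "increments": [
    [8.8,0,0,4,-368,1,0],
    [8.8,0,0,4,-368,1,0],
    [8.8,0,0,4,-368,1,0],
    [8.8,0,0,4,-368,1,0],
    [8.8,0,0,4,-368,1,0],
    [8.8,0,0,4,-368,1,0],
    [8.8,0,0,4,-368,1,0],
    [8.8,0,0,4,-368,1,0]
  ]
}}

```text
time: 10.05
ee_pos: [0.5647, -0.177, 0.1365]
tool_rot: [[-0.002, 0.244, 0.97], [-0.001, 0.97, -0.244], [-1.0, -0.001, -0.001]]
contact_force: [0.7, 1.1, -0.3]
grip_width: 0.5
```

{"fn": "step_arm", "kwargs": {
  "increments": [
    [0,0,0,0,0,0,0],
    [0,0,0,0,0,0,0]
  ]
}}

```text
time: 10.25
ee_pos: [0.5657, -0.1725, 0.137]
tool_rot: [[-0.001, 0.241, 0.971], [-0.0, 0.971, -0.241], [-1.0, -0.0, -0.001]]
contact_force: [0.3, -0.2, 0.4]
grip_width: 0.5
```

```bash
python3 -c "
from h import *
st()
view('side','pics/s7.png',.0,230,130,430,350,2.7,[(.062,.041),(0,.041),(-.062,.041),(.062,-.041)],ov=True)
go((*mw(0,.041),.039),-13.9)
"
```

```text
t 10.25 p [ 0.5657 -0.1725  0.137 ] yaw -13.93 F [ 0.3 -0.2  0.4] w 0.5 q [-0.36  0.48  1.5  -0.    1.16 -0.11]
inc [0.03, -0.05, 0.03] [98.2, -0.2, 1.6] rows 2.0
```

View pics/s7.png

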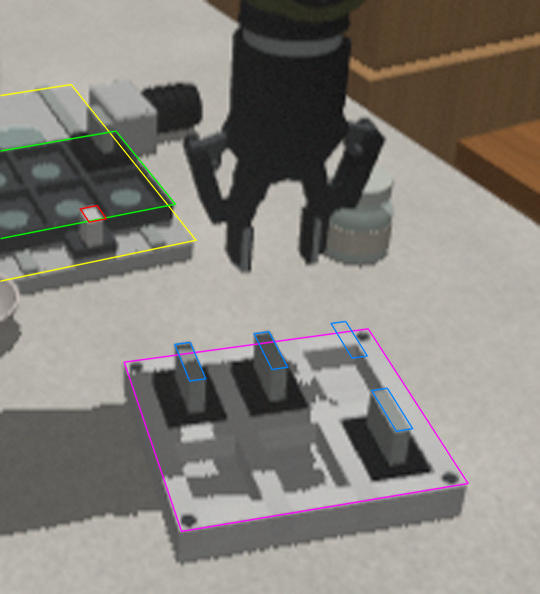

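Three castings remain in their cavities, and the gripper is over the middle one.

{"fn": "step_arm", "kwargs": {
  "increments": [
    [0,0,0,50,0,1.5,0],
    [0,0,0,80,0,1.5,0],
    [0,0,0,98,0,1.5,0],
    [0,0,0,98,0,1.5,0],
    [0,0,0,98,0,1.5,0.6],
    [0,0,0,98,0,1.5,1],
    [0,0,0,98,0,1.5,1],
    [0,0,0,98,0,1.5,1]
  ]
}}

```text
time: 11.1
ee_pos: [0.5683, -0.1736, 0.0414]
tool_rot: [[0.003, 0.24, 0.971], [-0.001, 0.971, -0.24], [-1.0, -0.001, 0.003]]
contact_force: [1.7, 3.3, 7.3]
grip_width: 0.126
```

{"fn": "step_arm", "kwargs": {
  "increments": [
    [0,0,0,-20,0,0,1],
    [0,0,0,-60,0,0,1],
    [0,0,0,-80,0,0,1],
    [0,0,0,-80,0,0,1],
    [0,0,0,-80,0,0,1]
  ]
}}

```text
time: 11.6
ee_pos: [0.567, -0.1735, 0.1193]
tool_rot: [[-0.0, 0.241, 0.971], [-0.001, 0.971, -0.241], [-1.0, -0.001, -0.0]]
contact_force: [-0.3, -0.2, -2.8]
grip_width: 0.12
```

```bash
python3 -c "
from h import *
st()
p=bw(0,-.07+.038+.001)
go((*p,.119),-5.1)"
```

```text
t 11.6 p [ 0.567  -0.1735  0.1193] yaw -13.92 F [-0.3 -0.2 -2.8] w 0.12 q [-0.36  0.5   1.51 -0.    1.13 -0.11]
inc [-8.82, -0.01, 0.05] [-0.0, 353.8, -114.0] rows 7.4
```

{"fn": "step_arm", "kwargs": {
  "increments": [
    [-8.8,0,0,0,354,-114,1],
    [-8.8,0,0,0,354,-114,1],
    [-8.8,0,0,0,354,-114,1],
    [-8.8,0,0,0,354,-114,1],
    [-8.8,0,0,0,354,-114,1],
    [-8.8,0,0,0,354,-114,1],
    [-8.8,0,0,0,354,-114,1],
    [-8.8,0,0,0,354,-114,1]
  ]
}}

```text
time: 12.4
ee_pos: [0.5403, 0.201, 0.1176]
tool_rot: [[-0.003, 0.086, 0.996], [-0.001, 0.996, -0.086], [-1.0, -0.001, -0.003]]
contact_force: [0.6, -0.8, -3.6]
grip_width: 0.125
```

{"fn": "step_arm", "kwargs": {
  "increments": [
    [0,0,0,0,0,0,1],
    [0,0,0,0,0,0,1],
    [0,0,0,0,0,0,1]
  ]
}}

```text
time: 12.7
ee_pos: [0.5417, 0.1964, 0.1185]
tool_rot: [[-0.002, 0.09, 0.996], [-0.001, 0.996, -0.09], [-1.0, -0.002, -0.001]]
contact_force: [-0.1, -0.1, -2.7]
grip_width: 0.122
```

```bash
python3 -c "
from h import *
st()
p=bw(0,-.07+.038+.001)
go((*p,.068),-5.1)
view('side','pics/s8.png',.0,190,100,350,260,4)
"
```

```text
t 12.7 p [0.5417 0.1964 0.1185] yaw -5.18 F [-0.1 -0.1 -2.7] w 0.122 q [ 0.28  0.47  1.56 -0.    1.11  0.38]
inc [-0.08, -0.08, 0.09] [50.5, 1.0, -0.2] rows 1.0
```

View pics/s8.png

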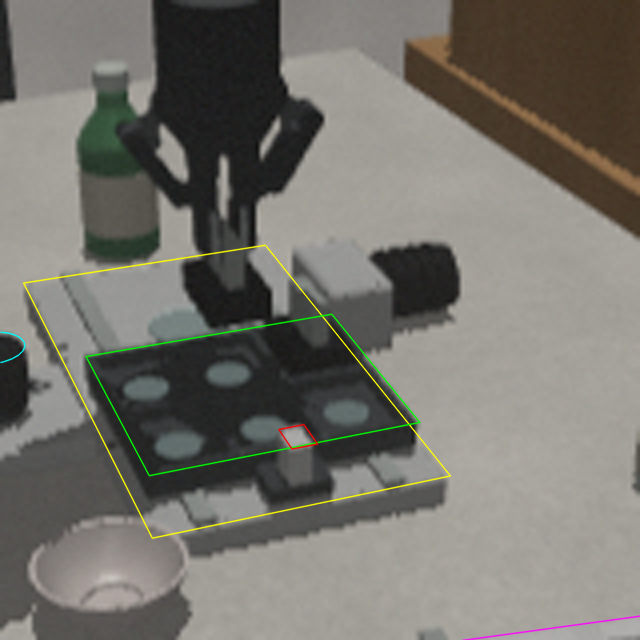

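{"fn": "step_arm", "kwargs": {
  "increments": [
    [0,0,0,25,1,0,1],
    [0,0,0,42,1,0,1],
    [0,0,0,47,1,0,1],
    [0,0,0,50,1,0,1],
    [0,0,0,52,1,0,1],
    [0,0,0,54,1,0,1],
    [0,0,0,54,1,0,1]
  ]
}}

```text
time: 13.45
ee_pos: [0.5425, 0.1985, 0.0664]
tool_rot: [[0.002, 0.089, 0.996], [-0.0, 0.996, -0.089], [-1.0, -0.0, 0.002]]
contact_force: [-0.4, 0.3, 1.8]
grip_width: 0.124
```

{"fn": "step_arm", "kwargs": {
  "increments": [
    [0,0,0,0.5,0,0,0.6],
    [0,0,0,0,0,0,0.2],
    [0,0,0,0,0,0,0.1],
    [0,0,0,0,0,0,0.1],
    [0,0,0,-40,0,0,0.1],
    [0,0,0,-80,0,0,0.1],
    [0,0,0,-80,0,0,0.1]
  ]
}}

```text
time: 14.15
ee_pos: [0.544, 0.1991, 0.1509]
tool_rot: [[0.008, 0.089, 0.996], [0.002, 0.996, -0.089], [-1.0, 0.002, 0.008]]
contact_force: [-0.4, -0.0, -0.6]
grip_width: 0.45
```

```bash
python3 -c "
from h import *
st()
view('side','pics/s9.png',.0,190,100,350,260,4,ov=False)
go((*mw(-.062,.041),.14),-13.9)
"
```

```text
t 14.15 p [0.544  0.1991 0.1509] yaw -5.12 F [-0.4 -0.  -0.6] w 0.45 q [ 0.29  0.44  1.53 -0.    1.17  0.38]
inc [8.78, 0.25, -0.07] [7.6, -358.2, -3.9] rows 7.2
```

View pics/s9.png

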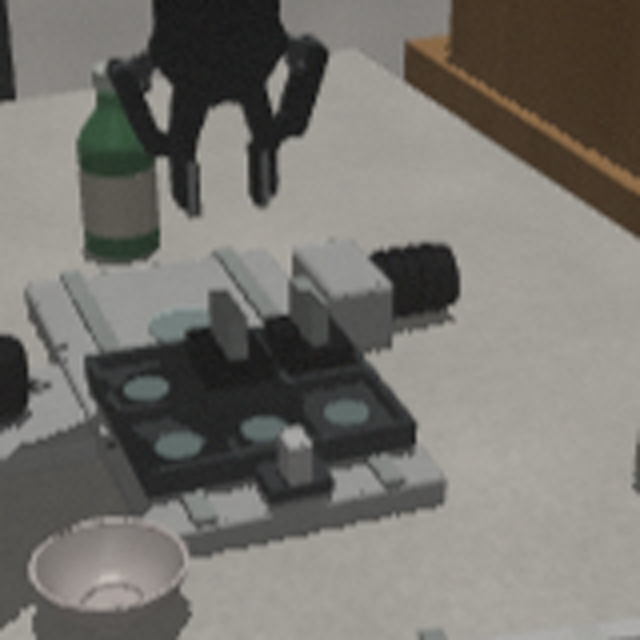

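Two castings are in and upright. Third.

{"fn": "step_arm", "kwargs": {
  "increments": [
    [8.8,0,0,7,-358,-4,0],
    [8.8,0,0,7,-358,-4,0],
    [8.8,0,0,7,-358,-4,0],
    [8.8,0,0,7,-358,-4,0],
    [8.8,0,0,7,-358,-4,0],
    [8.8,0,0,7,-358,-4,0],
    [8.8,0,0,7,-358,-4,0],
    [8.8,0,0,7,-358,-4,0]
  ]
}}

```text
time: 15.0
ee_pos: [0.5047, -0.1618, 0.1375]
tool_rot: [[-0.002, 0.245, 0.97], [-0.001, 0.97, -0.245], [-1.0, -0.001, -0.002]]
contact_force: [-0.1, 0.7, -0.4]
grip_width: 0.502
```

{"fn": "step_arm", "kwargs": {
  "increments": [
    [0,0,0,0,0,0,0],
    [0,0,0,0,0,0,0]
  ]
}}

```text
time: 15.2
ee_pos: [0.5058, -0.1568, 0.138]
tool_rot: [[-0.001, 0.24, 0.971], [-0.0, 0.971, -0.24], [-1.0, -0.0, -0.001]]
contact_force: [-0.0, -0.2, -1.1]
grip_width: 0.502
```

```bash
python3 -c "
from h import *
st()
view('side','pics/s10.png',.0,230,130,430,350,2.7,[(-.062,.041),(.062,-.041)],ov=True)
go((*mw(-.062,.041),.039),-13.9)
"
```

```text
t 15.2 p [ 0.5058 -0.1568  0.138 ] yaw -13.9 F [-0.  -0.2 -1.1] w 0.502 q [-0.37  0.35  1.68 -0.    1.11 -0.13]
inc [0.05, -0.05, 0.03] [99.2, -0.8, 1.4] rows 2.0
```

View pics/s10.png

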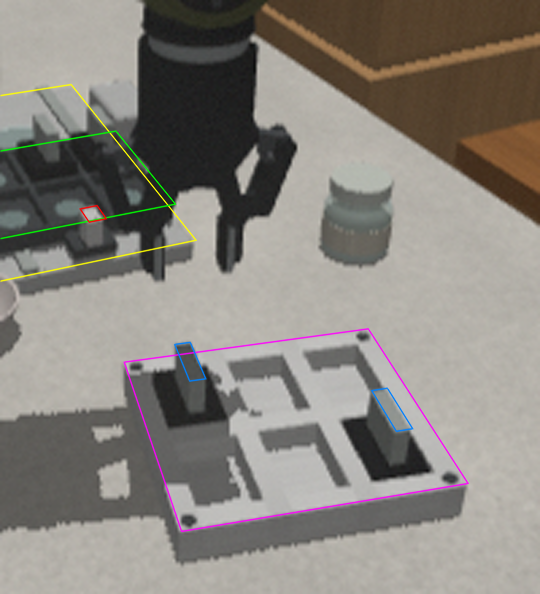

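The last two castings are still in place in the mould.

{"fn": "step_arm", "kwargs": {
  "increments": [
    [0,0,0,50,-1,1.5,0],
    [0,0,0,80,-1,1.5,0],
    [0,0,0,99,-1,1.5,0],
    [0,0,0,99,-1,1.5,0],
    [0,0,0,99,-1,1.5,0.6],
    [0,0,0,99,-1,1.5,1],
    [0,0,0,99,-1,1.5,1],
    [0,0,0,99,-1,1.5,1]
  ]
}}

```text
time: 16.05
ee_pos: [0.508, -0.159, 0.0412]
tool_rot: [[0.002, 0.24, 0.971], [-0.001, 0.971, -0.24], [-1.0, -0.001, 0.002]]
contact_force: [-0.7, 3.9, 6.8]
grip_width: 0.122
```

{"fn": "step_arm", "kwargs": {
  "increments": [
    [0,0,0,-20,0,0,1],
    [0,0,0,-60,0,0,1],
    [0,0,0,-80,0,0,1],
    [0,0,0,-80,0,0,1],
    [0,0,0,-80,0,0,1]
  ]
}}

```text
time: 16.55
ee_pos: [0.507, -0.159, 0.1194]
tool_rot: [[-0.0, 0.241, 0.971], [-0.001, 0.971, -0.241], [-1.0, -0.001, 0.0]]
contact_force: [-0.2, 0.8, -2.5]
grip_width: 0.122
```

```bash
python3 -c "
from h import *
st()
p=bw(-.056,-.07+.038+.001)
go((*p,.119),-5.1)"
```

```text
t 16.55 p [ 0.507  -0.159   0.1194] yaw -13.92 F [-0.2  0.8 -2.5] w 0.122 q [-0.37  0.38  1.69 -0.    1.07 -0.13]
inc [-8.82, 0.0, 0.05] [0.1, 345.7, -107.6] rows 7.2
```

{"fn": "step_arm", "kwargs": {
  "increments": [
    [-8.8,0,0,0,346,-107.5,1],
    [-8.8,0,0,0,346,-107.5,1],
    [-8.8,0,0,0,346,-107.5,1],
    [-8.8,0,0,0,346,-107.5,1],
    [-8.8,0,0,0,346,-107.5,1],
    [-8.8,0,0,0,346,-107.5,1],
    [-8.8,0,0,0,346,-107.5,1],
    [-8.8,0,0,0,346,-107.5,1]
  ]
}}

```text
time: 17.35
ee_pos: [0.4846, 0.2063, 0.1177]
tool_rot: [[-0.002, 0.086, 0.996], [-0.001, 0.996, -0.086], [-1.0, -0.001, -0.002]]
contact_force: [-0.6, -0.4, -2.2]
grip_width: 0.128
```

{"fn": "step_arm", "kwargs": {
  "increments": [
    [0,0,0,0,0,0,1],
    [0,0,0,0,0,0,1],
    [0,0,0,0,0,0,1]
  ]
}}

```text
time: 17.65
ee_pos: [0.4861, 0.2013, 0.1188]
tool_rot: [[-0.001, 0.091, 0.996], [-0.001, 0.996, -0.091], [-1.0, -0.001, -0.001]]
contact_force: [0.2, 0.0, -1.9]
grip_width: 0.128
```

```bash
python3 -c "
from h import *
st()
p=bw(-.056,-.07+.038+.001)
go((*p,.068),-5.1)
view('side','pics/s11.png',.0,170,100,330,260,4)
"
```

```text
t 17.65 p [0.4861 0.2013 0.1188] yaw -5.21 F [ 0.2  0.  -1.9] w 0.128 q [ 0.32  0.37  1.71 -0.    1.07  0.41]
inc [-0.11, -0.06, 0.08] [50.8, 1.1, -0.4] rows 1.0
```

View pics/s11.png

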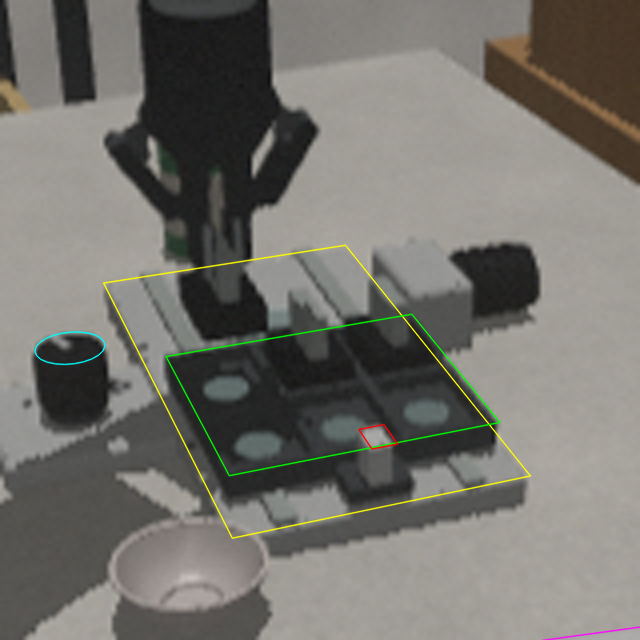

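{"fn": "step_arm", "kwargs": {
  "increments": [
    [0,0,0,25,1,0,1],
    [0,0,0,42,1,0,1],
    [0,0,0,47,1,0,1],
    [0,0,0,50,1,0,1],
    [0,0,0,52,1,0,1],
    [0,0,0,54,1,0,1],
    [0,0,0,54,1,0,1]
  ]
}}

```text
time: 18.4
ee_pos: [0.4866, 0.2036, 0.0662]
tool_rot: [[0.001, 0.089, 0.996], [-0.0, 0.996, -0.089], [-1.0, -0.0, 0.001]]
contact_force: [0.2, 0.6, 1.8]
grip_width: 0.123
```

{"fn": "step_arm", "kwargs": {
  "increments": [
    [0,0,0,0.5,0,0,0.6],
    [0,0,0,0,0,0,0.2],
    [0,0,0,0,0,0,0.1],
    [0,0,0,0,0,0,0.1],
    [0,0,0,-40,0,0,0.1],
    [0,0,0,-80,0,0,0.1],
    [0,0,0,-80,0,0,0.1]
  ]
}}

```text
time: 19.1
ee_pos: [0.4882, 0.2043, 0.1505]
tool_rot: [[0.008, 0.089, 0.996], [0.002, 0.996, -0.089], [-1.0, 0.002, 0.007]]
contact_force: [0.5, -0.0, 0.4]
grip_width: 0.448
```

```bash
python3 -c "
from h import *
st()
view('side','pics/s12.png',.0,170,100,330,260,4,ov=False)
go((*mw(.062,-.041),.14),-13.9)
"
```

```text
t 19.1 p [0.4882 0.2043 0.1505] yaw -5.12 F [ 0.5 -0.   0.4] w 0.448 q [ 0.33  0.33  1.68 -0.    1.12  0.42]
inc [8.78, 0.23, -0.08] [7.9, -458.5, 162.0] rows 9.7
```

View pics/s12.png

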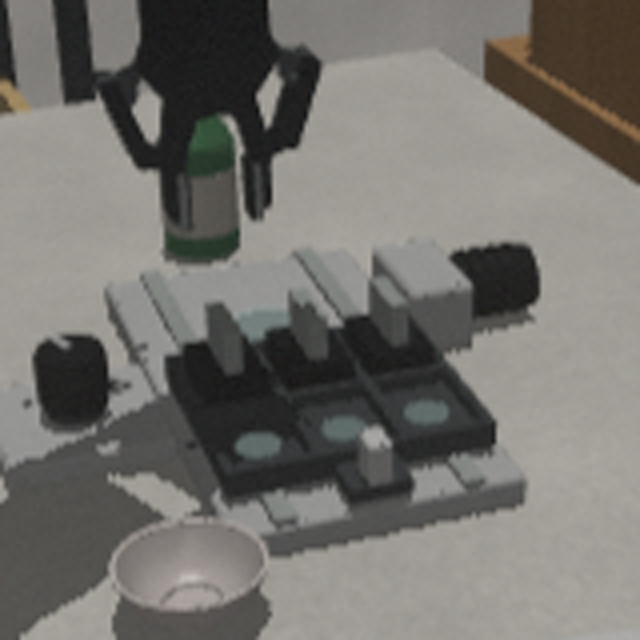

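{"fn": "step_arm", "kwargs": {
  "increments": [
    [8.8,0,0,7,-458,162,0],
    [8.8,0,0,7,-458,162,0],
    [8.8,0,0,7,-458,162,0],
    [8.8,0,0,7,-458,162,0],
    [8.8,0,0,7,-458,162,0],
    [8.8,0,0,7,-458,162,0],
    [8.8,0,0,7,-458,162,0],
    [8.8,0,0,7,-458,162,0]
  ]
}}

```text
time: 19.95
ee_pos: [0.5851, -0.1859, 0.1386]
tool_rot: [[-0.002, 0.241, 0.971], [-0.0, 0.971, -0.241], [-1.0, -0.001, -0.002]]
contact_force: [0.4, 0.6, 0.3]
grip_width: 0.499
```

```bash
python3 -c "
from h import *
st()
go((*mw(.062,-.041),.14),-13.9)
"
```

```text
t 19.95 p [ 0.5851 -0.1859  0.1386] yaw -13.93 F [0.4 0.6 0.3] w 0.499 q [-0.37  0.53  1.43 -0.    1.19 -0.12]
inc [-0.03, -0.1, 0.03] [-1.5, -73.4, 41.5] rows 1.7
```

{"fn": "step_arm", "kwargs": {
  "increments": [
    [0,0,0,-1,-70,40,0],
    [0,0,0,-1,-70,40,0],
    [0,0,0,-1,-70,40,0],
    [0,0,0,-1,-70,40,0],
    [0,0,0,-1,-70,40,0]
  ]
}}

```text
time: 20.45
ee_pos: [0.6071, -0.2604, 0.1402]
tool_rot: [[-0.001, 0.24, 0.971], [-0.0, 0.971, -0.24], [-1.0, -0.0, -0.001]]
contact_force: [-0.3, 0.3, 0.9]
grip_width: 0.5
```

```bash
python3 -c "
from h import *
st()
view('side','pics/s13.png',.0,230,130,430,350,2.7,[(.062,-.041)],ov=True)
go((*mw(.062,-.041),.039),-13.9)
"
```

```text
t 20.45 p [ 0.6071 -0.2604  0.1402] yaw -13.87 F [-0.3  0.3  0.9] w 0.5 q [-0.46  0.63  1.27 -0.    1.25 -0.22]
inc [0.05, -0.04, 0.03] [101.6, -6.5, 2.2] rows 2.0
```

View pics/s13.png

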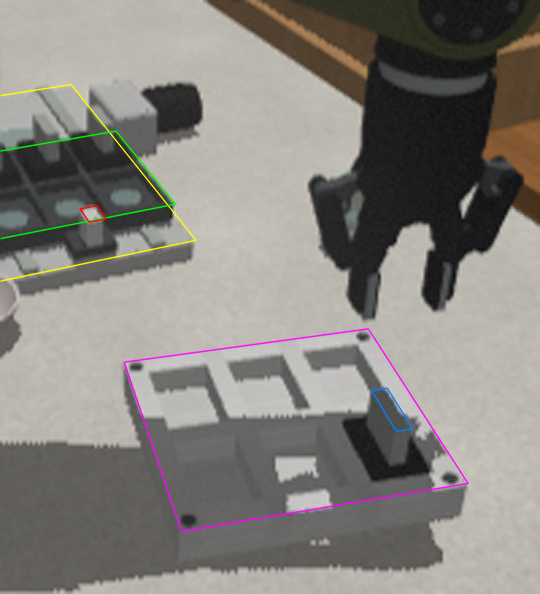

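{"fn": "step_arm", "kwargs": {
  "increments": [
    [0,0,0,50,-7.5,2,0],
    [0,0,0,80,-7.5,2,0],
    [0,0,0,101,-7.5,2,0],
    [0,0,0,101,-7.5,2,0],
    [0,0,0,101,-7.5,2,0.6],
    [0,0,0,101,-7.5,2,1],
    [0,0,0,101,-7.5,2,1],
    [0,0,0,101,-7.5,2,1]
  ]
}}

```text
time: 21.3
ee_pos: [0.6082, -0.2693, 0.0419]
tool_rot: [[0.002, 0.24, 0.971], [-0.002, 0.971, -0.24], [-1.0, -0.001, 0.002]]
contact_force: [-2.2, 3.5, 7.6]
grip_width: 0.126
```

{"fn": "step_arm", "kwargs": {
  "increments": [
    [0,0,0,-20,0,0,1],
    [0,0,0,-60,0,0,1],
    [0,0,0,-80,0,0,1],
    [0,0,0,-80,0,0,1],
    [0,0,0,-80,0,0,1]
  ]
}}

```text
time: 21.8
ee_pos: [0.6073, -0.2691, 0.1196]
tool_rot: [[-0.0, 0.241, 0.971], [-0.001, 0.971, -0.241], [-1.0, -0.001, -0.0]]
contact_force: [-0.1, -0.0, -3.2]
grip_width: 0.124
```

```bash
python3 -c "
from h import *
st()
p=bw(0.056,-.07-.038+.001)
go((*p,.119),-5.1)"
```

```text
t 21.8 p [ 0.6073 -0.2691  0.1196] yaw -13.92 F [-0.1 -0.  -3.2] w 0.124 q [-0.47  0.65  1.27 -0.    1.22 -0.23]
inc [-8.82, -0.01, 0.05] [0.3, 370.3, -109.1] rows 7.7
```

{"fn": "step_arm", "kwargs": {
  "increments": [
    [-8.8,0,0,0,370,-109,1],
    [-8.8,0,0,0,370,-109,1],
    [-8.8,0,0,0,370,-109,1],
    [-8.8,0,0,0,370,-109,1],
    [-8.8,0,0,0,370,-109,1],
    [-8.8,0,0,0,370,-109,1],
    [-8.8,0,0,0,370,-109,1],
    [-8.8,0,0,0,370,-109,1]
  ]
}}

```text
time: 22.6
ee_pos: [0.5894, 0.119, 0.1179]
tool_rot: [[-0.003, 0.088, 0.996], [-0.001, 0.996, -0.088], [-1.0, -0.001, -0.003]]
contact_force: [0.1, -0.8, -2.3]
grip_width: 0.126
```

{"fn": "step_arm", "kwargs": {
  "increments": [
    [0,0,0,0,0,0,1],
    [0,0,0,0,0,0,1],
    [0,0,0,0,0,0,1]
  ]
}}

```text
time: 22.9
ee_pos: [0.5904, 0.1152, 0.1187]
tool_rot: [[-0.002, 0.09, 0.996], [-0.001, 0.996, -0.09], [-1.0, -0.001, -0.002]]
contact_force: [0.3, 0.1, -1.2]
grip_width: 0.122
```

```bash
python3 -c "
from h import *
st()
p=bw(.056,-.07-.038+.001)
go((*p,.068),-5.1)
view('side','pics/s14.png',.0,190,100,350,260,4)
"
```

```text
t 22.9 p [0.5904 0.1152 0.1187] yaw -5.17 F [ 0.3  0.1 -1.2] w 0.122 q [ 0.13  0.52  1.48 -0.    1.14  0.22]
inc [-0.07, -0.1, 0.08] [50.7, 1.5, -0.0] rows 1.0
```

View pics/s14.png

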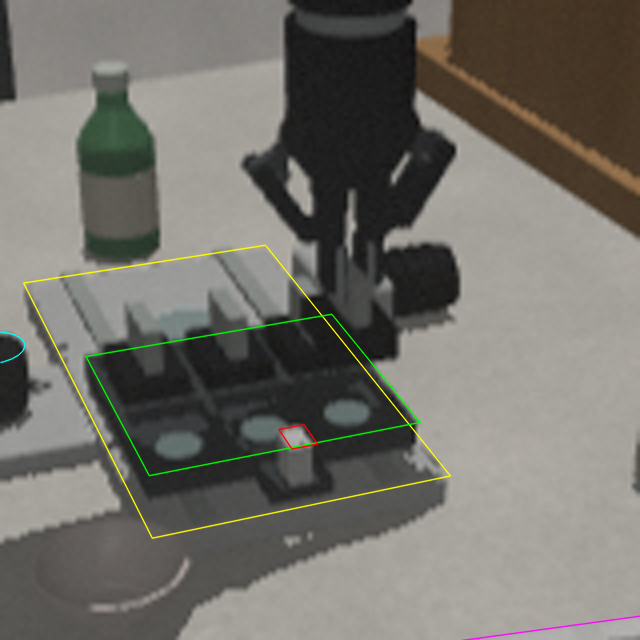

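{"fn": "step_arm", "kwargs": {
  "increments": [
    [0,0,0,25,1,0,1],
    [0,0,0,42,1,0,1],
    [0,0,0,47,1,0,1],
    [0,0,0,50,1,0,1],
    [0,0,0,52,1,0,1],
    [0,0,0,54,1,0,1],
    [0,0,0,54,1,0,1]
  ]
}}

```text
time: 23.65
ee_pos: [0.5913, 0.117, 0.0669]
tool_rot: [[0.002, 0.089, 0.996], [-0.001, 0.996, -0.089], [-1.0, -0.001, 0.002]]
contact_force: [-2.0, -0.8, 5.4]
grip_width: 0.124
```

{"fn": "step_arm", "kwargs": {
  "increments": [
    [0,0,0,0.5,0,0,0.6],
    [0,0,0,0,0,0,0.2],
    [0,0,0,0,0,0,0.1],
    [0,0,0,0,0,0,0.1],
    [0,0,0,-40,0,0,0.1],
    [0,0,0,-80,0,0,0.1],
    [0,0,0,-80,0,0,0.1]
  ]
}}

```text
time: 24.35
ee_pos: [0.5929, 0.1175, 0.1514]
tool_rot: [[0.008, 0.089, 0.996], [0.0, 0.996, -0.089], [-1.0, 0.001, 0.008]]
contact_force: [0.4, 0.8, 1.0]
grip_width: 0.451
```

```bash
python3 -c "
from h import *
st()
view('side','pics/s15.png',.0,160,80,420,330,2.4)
view('top','pics/t15.png',.0,110,125,430,315,2.5,ov=False)
go((.30,.0,.23),-5.1)
"
```

```text
t 24.35 p [0.5929 0.1175 0.1514] yaw -5.12 F [0.4 0.8 1. ] w 0.451 q [ 0.14  0.49  1.45 -0.    1.19  0.22]
inc [-0.02, 0.09, 0.03] [-84.0, -142.7, -279.3] rows 6.5
```

View pics/s15.png

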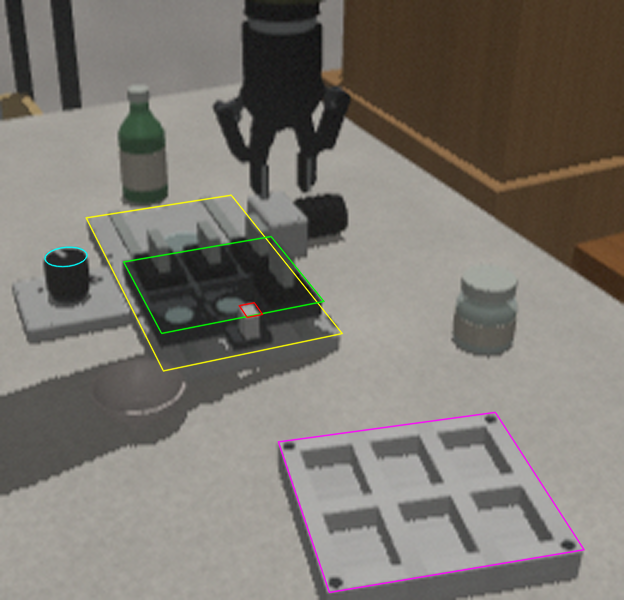

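View pics/t15.png

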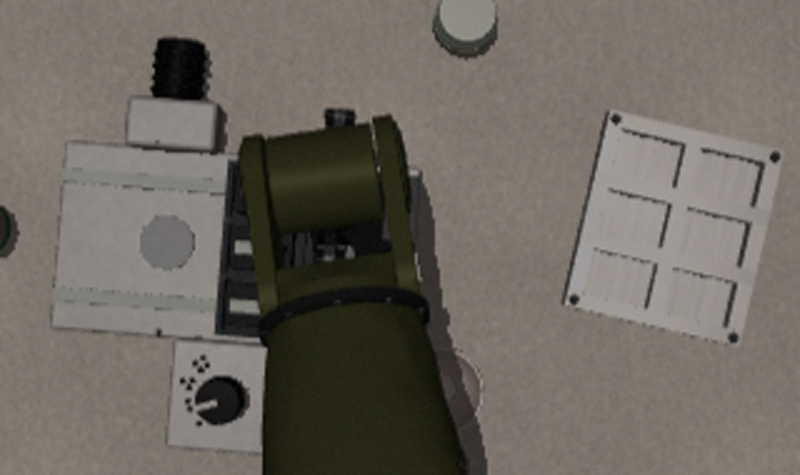

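{"fn": "step_arm", "kwargs": {
  "increments": [
    [0,0,0,-20,-230,-60,0],
    [0,0,0,-20,-230,-60,0],
    [0,0,0,-20,-230,-60,0],
    [0,0,0,-20,-230,-60,0],
    [0,0,0,-20,-230,-60,0],
    [0,0,0,-20,-230,-60,0],
    [0,0,0,-20,-230,-60,0]
  ]
}}

```text
time: 25.15
ee_pos: [0.5101, -0.1069, 0.165]
tool_rot: [[-0.002, 0.091, 0.996], [-0.0, 0.996, -0.091], [-1.0, -0.0, -0.002]]
contact_force: [0.0, 0.2, 0.0]
grip_width: 0.502
```

```bash
python3 -c "
from h import *
st()
view('top','pics/t16.png',.0,120,130,290,315,4,ov=False)
go((.5296,.0645,.11),-5.0)
"
```

```text
t 25.15 p [ 0.5101 -0.1069  0.165 ] yaw -5.22 F [0.  0.2 0. ] w 0.502 q [-0.28  0.3   1.68 -0.    1.16 -0.19]
inc [-0.13, -0.08, 0.02] [55.0, 171.7, 4.0] rows 3.6
```

View pics/t16.png

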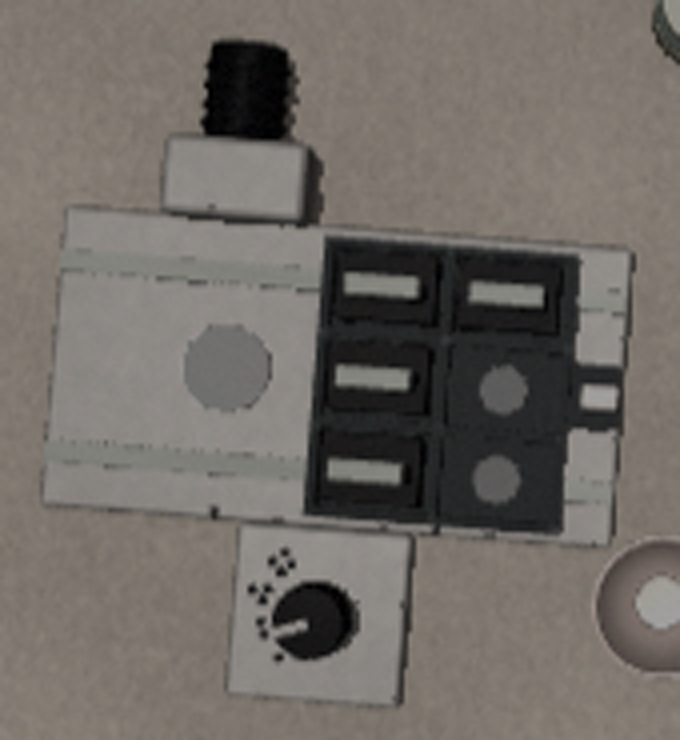

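All four castings lie flat in their own bays: three in the +y row, one at (507,293) in the −y row. I'll measure the carrier's place.

```bash
python3 - <<'E'
from h import *
for z,px in((.02,(435,528)),(.043,(325,238)),(.043,(305,513)),(.043,(578,255)),(.043,(562,531)),(.062,(600,396))):
    w=back("top",*c4([px],120,130,4)[0],z);print(z,px,w.round(4),(1000*tob(w)).round(1))
E
```

```text
0.02 (435, 528) [0.448  0.1685 0.02  ] [-90.6 -68.2]
0.043 (325, 238) [0.6297 0.2323 0.043 ] [84.6 11.8]
0.043 (305, 513) [0.4599 0.2468 0.043 ] [-85.7  10.9]
0.043 (578, 255) [0.6166 0.0759 0.043 ] [  85.8 -145.2]
0.043 (562, 531) [0.4463 0.0884 0.043 ] [ -85. -148.]
0.062 (600, 396) [0.5292 0.0637 0.062 ] [  -0.2 -165.2]
```

{"fn": "step_arm", "kwargs": {
  "increments": [
    [0,0,0,30,171,4,0],
    [0,0,0,30,171,4,0],
    [0,0,0,55,171,4,0],
    [0,0,0,55,171,4,0],
    [0,0,0,55,171,4,0],
    [0,0,0,55,171,4,0],
    [0,0,0,55,171,4,0]
  ]
}}

```text
time: 25.9
ee_pos: [0.5299, 0.0633, 0.111]
tool_rot: [[0.0, 0.089, 0.996], [-0.001, 0.996, -0.089], [-1.0, -0.001, 0.0]]
contact_force: [0.2, 0.5, 0.5]
grip_width: 0.496
```

```bash
python3 -c "
from h import *
st()
go((.5294,.064,.041),-5.1)
"
```

```text
t 25.9 p [0.5299 0.0633 0.111 ] yaw -5.1 F [0.2 0.5 0.5] w 0.496 q [ 0.05  0.4   1.69 -0.    1.05  0.14]
inc [-0.0, 0.01, 0.05] [70.0, 0.7, -0.6] rows 1.4
```

{"fn": "step_arm", "kwargs": {
  "increments": [
    [0,0,0,30,0,0,0],
    [0,0,0,69,0,0,0],
    [0,0,0,69,0,0,0],
    [0,0,0,69,0,0,0.5],
    [0,0,0,69,0,0,1],
    [0,0,0,69,0,0,1],
    [0,0,0,69,0,0,1],
    [0,0,0,69,0,0,1]
  ]
}}

```text
time: 26.7
ee_pos: [0.5286, 0.0632, 0.0439]
tool_rot: [[-0.003, 0.089, 0.996], [-0.001, 0.996, -0.089], [-1.0, -0.001, -0.003]]
contact_force: [-18.4, -1.8, 14.1]
grip_width: 0.169
```

{"fn": "step_arm", "kwargs": {
  "increments": [
    [0,0,0,0,5,0,1],
    [0,0,0,0,20,0,1],
    [0,0,0,0,40,0,1],
    [0,0,0,0,60,0,1],
    [0,0,0,0,80,0,1],
    [0,0,0,0,95,0,1],
    [0,0,0,0,100,0,1],
    [0,0,0,0,100,0,1]
  ]
}}

```text
time: 27.5
ee_pos: [0.5379, 0.1642, 0.0439]
tool_rot: [[-0.001, 0.088, 0.996], [0.0, 0.996, -0.088], [-1.0, -0.0, -0.001]]
contact_force: [-15.0, 4.0, 10.4]
grip_width: 0.174
```

```bash
python3 -c "
from h import *
st()
view('top','pics/t17.png',.0,120,130,290,315,4,ov=False)
view('side','pics/s17.png',.0,160,80,340,260,3.3,ov=False)
"
```

```text
t 27.5 p [0.5379 0.1642 0.0439] yaw -5.07 F [-15.    4.   10.4] w 0.174 q [0.23 0.55 1.64 0.   0.95 0.32]
```

View pics/t17.png

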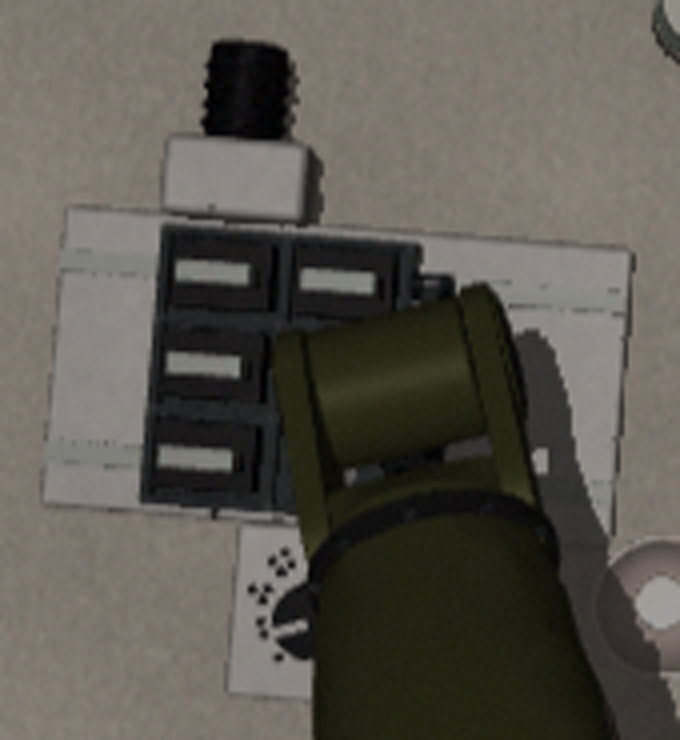

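View pics/s17.png

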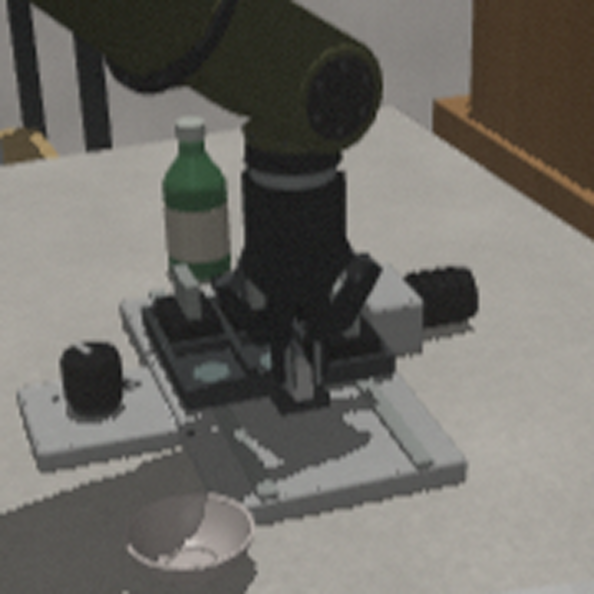

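{"fn": "step_arm", "kwargs": {
  "increments": [
    [0,0,0,0,10,0,1],
    [0,0,0,0,22,0,1],
    [0,0,0,0,32,0,1],
    [0,0,0,0,37.5,0,1],
    [0,0,0,0,38,0,1],
    [0,0,0,0,38,0,1]
  ]
}}

```text
time: 28.2
ee_pos: [0.5414, 0.2016, 0.0439]
tool_rot: [[-0.001, 0.089, 0.996], [0.0, 0.996, -0.089], [-1.0, 0.0, -0.001]]
contact_force: [-13.7, 4.3, 8.0]
grip_width: 0.172
```

```bash
python3 -c "
from h import *
st()
view('top','pics/t18.png',.0,120,130,290,315,4,ov=False)
"
```

```text
t 28.2 p [0.5414 0.2016 0.0439] yaw -5.11 F [-13.7   4.3   8. ] w 0.172 q [0.29 0.58 1.6  0.   0.97 0.38]
```

View pics/t18.png

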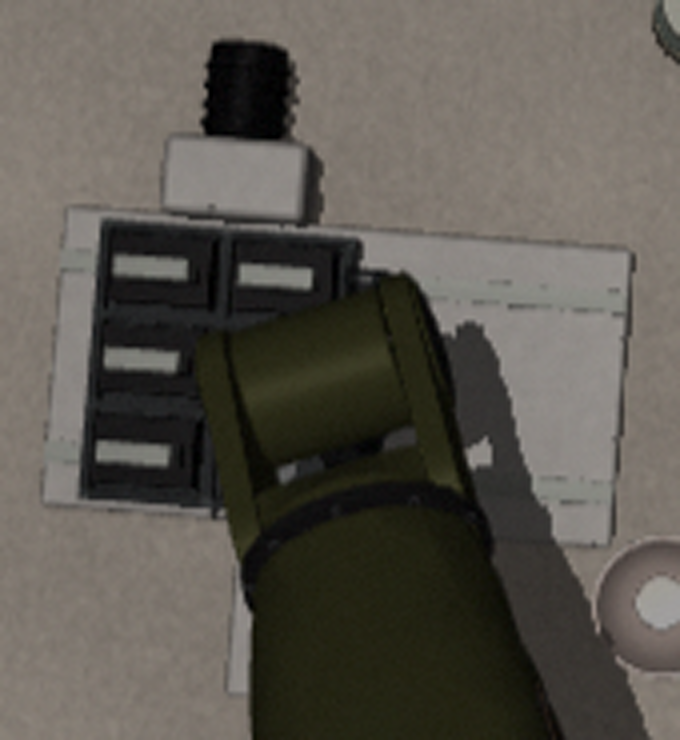

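```bash
python3 - <<'E'
from h import *
for z,px in((.043,(102,221)),(.043,(80,497)),(.043,(358,238))):
    w=back("top",*c4([px],120,130,4)[0],z);print(z,px,w.round(4),(1000*tob(w)).round(1))
E
```

```text
0.043 (102, 221) [0.6424 0.3702 0.043 ] [ 84.9 150.2]
0.043 (80, 497) [0.4721 0.3853 0.043 ] [-86.1 149.9]
0.043 (358, 238) [0.6293 0.2119 0.043 ] [86.2 -8.5]
```

{"fn": "step_arm", "kwargs": {
  "increments": [
    [0,0,0,0,0,0,0.5],
    [0,0,0,0,0,0,0.1],
    [0,0,0,0,0,0,0],
    [0,0,0,0,0,0,0],
    [0,0,0,-50,0,0,0],
    [0,0,0,-100,0,0,0],
    [0,0,0,-116,0,0,0],
    [0,0,0,-116,0,0,0]
  ]
}}

```text
time: 29.05
ee_pos: [0.5433, 0.2011, 0.1609]
tool_rot: [[0.005, 0.089, 0.996], [0.001, 0.996, -0.089], [-1.0, 0.001, 0.005]]
contact_force: [-0.2, 1.0, -0.5]
grip_width: 0.503
```

```bash
python3 -c "
from h import *
st()
go((.396,.240,.15),-5.1)
"
```

```text
t 29.05 p [0.5433 0.2011 0.1609] yaw -5.13 F [-0.2  1.  -0.5] w 0.503 q [ 0.29  0.43  1.52 -0.    1.19  0.38]
inc [-0.03, 0.29, -0.07] [10.2, 25.6, -150.2] rows 3.1
```

{"fn": "step_arm", "kwargs": {
  "increments": [
    [0,0,0,10,25.5,-149,0],
    [0,0,0,10,25.5,-149,0],
    [0,0,0,10,25.5,-149,0],
    [0,0,0,10,25.5,-149,-0.5],
    [0,0,0,10,25.5,-149,-0.5],
    [0,0,0,10,25.5,-149,-0.5]
  ]
}}

```text
time: 29.65
ee_pos: [0.3966, 0.2394, 0.1474]
tool_rot: [[-0.0, 0.09, 0.996], [-0.001, 0.996, -0.09], [-1.0, -0.001, -0.0]]
contact_force: [0.1, -0.4, 0.2]
grip_width: 0.748
```

```bash
python3 -c "
from h import *
st()
go((.396,.240,.044),-5.1)
view('side','pics/s19.png',.14,130,80,310,260,3.3)
view('top','pics/t19.png',.14,120,130,290,315,4)
"
```

```text
t 29.65 p [0.3966 0.2394 0.1474] yaw -5.14 F [ 0.1 -0.4  0.2] w 0.748 q [ 0.46  0.2   1.85 -0.    1.09  0.55]
inc [-0.04, -0.01, 0.05] [103.4, 0.6, -0.7] rows 2.1
```

View pics/s19.png

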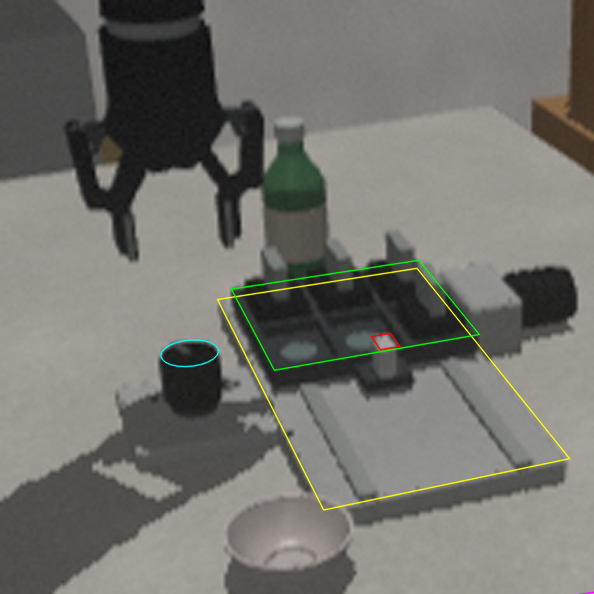

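View pics/t19.png

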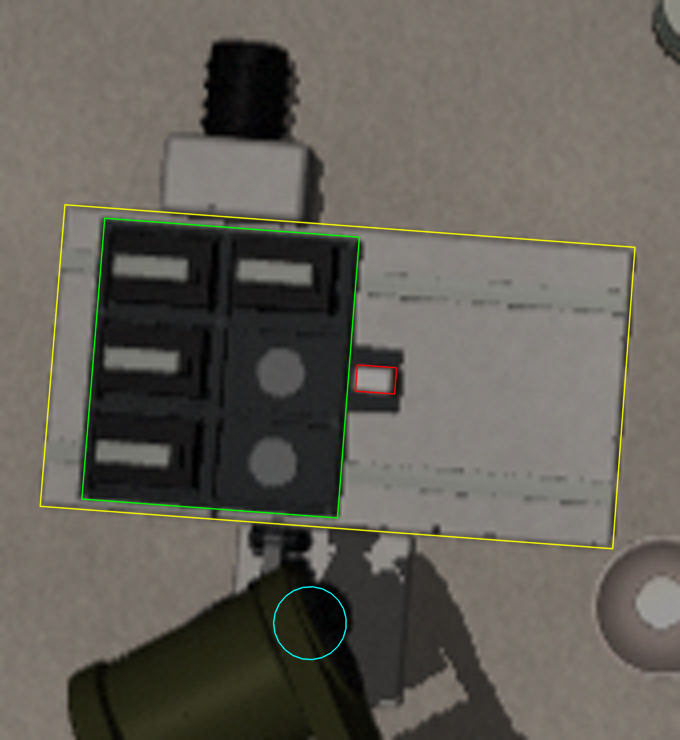

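{"fn": "step_arm", "kwargs": {
  "increments": [
    [0,0,0,50,0.5,-0.5,-0.5],
    [0,0,0,90,0.5,-0.5,-0.5],
    [0,0,0,102,0.5,-0.5,-0.5],
    [0,0,0,102,0.5,-0.5,-0.5],
    [0,0,0,102,0.5,-0.5,0],
    [0,0,0,102,0.5,-0.5,0.5],
    [0,0,0,102,0.5,-0.5,1],
    [0,0,0,102,0.5,-0.5,1]
  ],
  "newtons": 40
}}

```text
time: 30.55
ee_pos: [0.3946, 0.2404, 0.0473]
tool_rot: [[-0.002, 0.089, 0.996], [-0.0, 0.996, -0.089], [-1.0, -0.0, -0.002]]
contact_force: [-15.9, 1.5, 8.6]
grip_width: 0.497
```

```bash
python3 -c "
from h import *
st()
"
```

```text
t 30.55 p [0.3946 0.2404 0.0473] yaw -5.12 F [-15.9   1.5   8.6] w 0.497 q [0.47 0.36 1.93 0.   0.85 0.56]
```

{"fn": "step_arm", "kwargs": {
  "increments": [
    [6,0,0,0,0,-1,1],
    [13,0,0,0,0,-1,1],
    [20,0,0,0,0,-1,1],
    [27,0,0,0,0,-1,1],
    [34,0,0,0,0,-1,1],
    [40,0,0,0,0,-1,1],
    [44,0,0,0,0,-1,1],
    [44,0,0,0,0,-1,1]
  ]
}}

```text
time: 31.35
ee_pos: [0.3936, 0.2408, 0.0473]
tool_rot: [[-0.002, 0.758, 0.653], [0.0, 0.653, -0.758], [-1.0, -0.001, -0.001]]
contact_force: [-15.5, 5.1, 8.1]
grip_width: 0.498
```

{"fn": "step_arm", "kwargs": {
  "increments": [
    [0,0,0,0,0,0,1],
    [0,0,0,0,0,0,0.3],
    [0,0,0,0,0,0,-0.3],
    [0,0,0,0,0,0,-0.5],
    [0,0,0,0,0,0,-0.5],
    [0,0,0,-50,0,0,-0.5],
    [0,0,0,-100,0,0,-0.5],
    [0,0,0,-100,0,0,-0.5]
  ]
}}

```text
time: 32.15
ee_pos: [0.397, 0.2413, 0.152]
tool_rot: [[0.009, 0.756, 0.654], [0.004, 0.654, -0.756], [-1.0, 0.01, 0.003]]
contact_force: [0.3, 0.7, -1.4]
grip_width: 0.753
```

```bash
python3 -c "
from h import *
st()
go((.36,.02,.2),-49)
"
```

```text
t 32.15 p [0.397  0.2413 0.152 ] yaw -49.13 F [ 0.3  0.7 -1.4] w 0.753 q [ 0.47  0.19  1.85 -0.    1.09  1.33]
inc [-0.13, 0.18, -0.55] [-49.2, -172.4, 143.3] rows 4.6
```

{"fn": "step_arm", "kwargs": {
  "increments": [
    [0,0,0,-49,-172,143,-0.5],
    [0,0,0,-49,-172,143,-0.5],
    [0,0,0,-49,-172,143,-0.5],
    [0,0,0,-49,-172,143,-0.5],
    [0,0,0,-49,-172,143,-0.5],
    [0,0,0,-49,-172,143,-0.5],
    [0,0,0,-49,-172,143,-0.5]
  ]
}}

```text
time: 32.85
ee_pos: [0.3582, 0.0192, 0.1951]
tool_rot: [[0.001, 0.757, 0.653], [-0.001, 0.653, -0.757], [-1.0, 0.0, 0.001]]
contact_force: [0.6, -0.3, -0.7]
grip_width: 0.75
```

```bash
python3 -c "
from h import *
st()
a=np.stack([vision.snapshot('top').astype(float) for _ in range(3)]).mean(0)[:,:,::-1].astype(np.uint8).copy()
cv2.imwrite('pics/t20raw.png',a)
view('top','pics/t20.png',.14,120,130,290,315,4,im=a,ov=False)
view('top','pics/t20c.png',.14,172,258,228,308,12,im=a,ov=False)
view('side','pics/s20.png',.14,100,80,440,350,2.2,ov=False)
"
```

```text
t 32.85 p [0.3582 0.0192 0.1951] yaw -49.23 F [ 0.6 -0.3 -0.7] w 0.75 q [-0.05 -0.1   2.05 -0.    1.19  0.81]
```

View pics/t20.png

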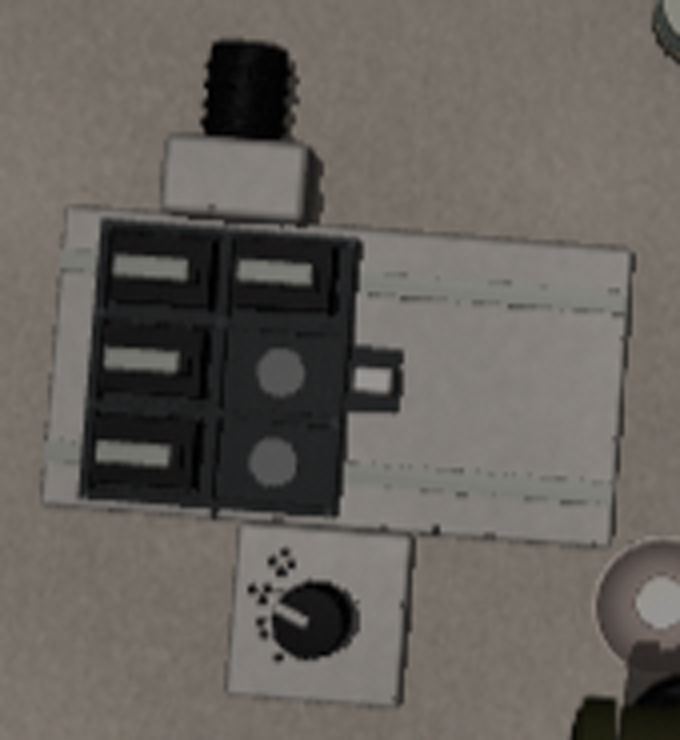

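View pics/t20c.png

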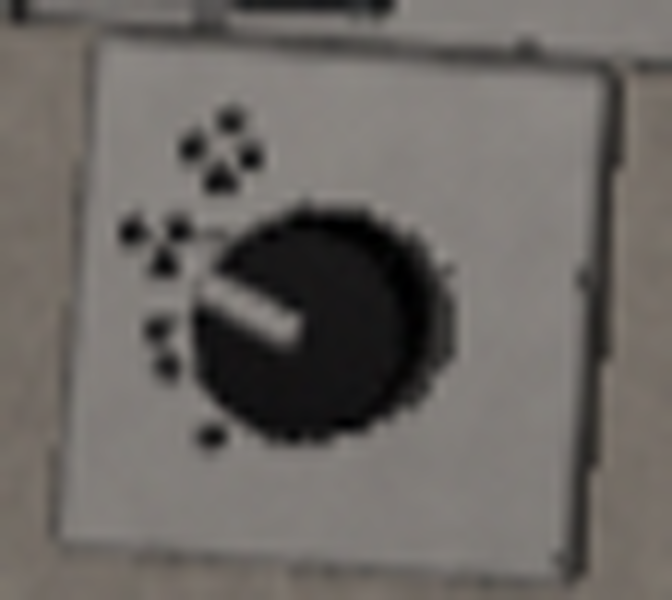

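View pics/s20.png

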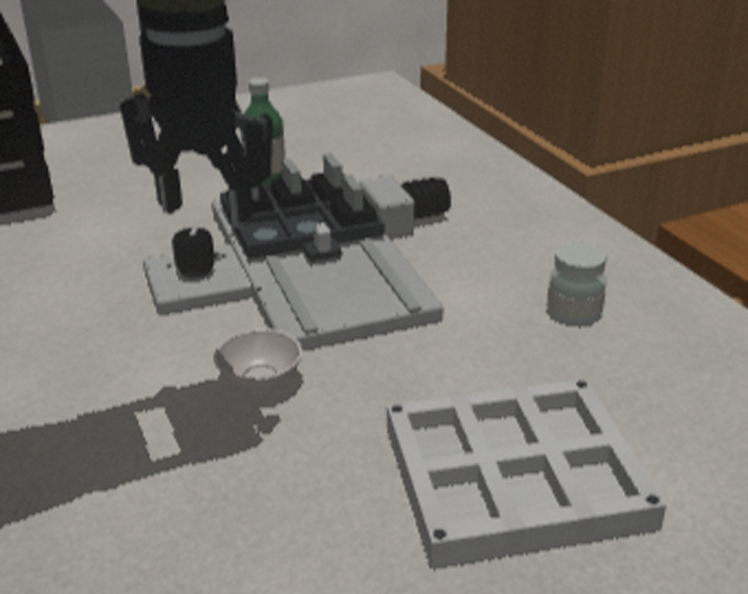

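```bash
python3 - <<'E'
from h import *
for f in("pics/top0.png","pics/t20raw.png"):
    im=cv2.imread(f); g=cv2.cvtColor(im,cv2.COLOR_BGR2GRAY).astype(float)
    c=proj("top",[(.3960,.2400,.066)])[0]
    yy,xx=np.mgrid[0:420,0:560]
    for r in(7.5,8.5):
        m=(np.hypot(xx-c[0],yy-c[1])<r)
        w=np.clip(g-45,0,None)*m
        s=w.sum();mx,my=(w*xx).sum()/s,(w*yy).sum()/s
        C=np.array([[(w*(xx-mx)**2).sum(),(w*(xx-mx)*(yy-my)).sum()],[0,(w*(yy-my)**2).sum()]])/s;C[1,0]=C[0,1]
        e,V=np.linalg.eigh(C);d=V[:,1]*np.sign(V[:,1]@(np.array([mx,my])-c))
        A=tob(back("top",mx-3*d[0],my-3*d[1],.066));B=tob(back("top",mx+3*d[0],my+3*d[1],.066))
        P=tob(back("top",mx,my,.066))
        print(f,r,"axis",np.degrees(np.arctan2(*(B-A)[::-1])),"centroid",np.degrees(np.arctan2(P[1],P[0]+.15+-.0008)),"P",P,"ev",e)
E
```

```text
pics/top0.png 7.5 axis 111.05689882183957 centroid 115.22415238783982 P [-0.15322689  0.00854822] ev [0.53695726 2.914557  ]
pics/top0.png 8.5 axis 109.61792034736587 centroid 114.3012231024996 P [-0.1535616   0.00965932] ev [0.5390189  3.94210493]
pics/t20raw.png 7.5 axis 65.1416370348964 centroid 76.72995379340846 P [-0.14705342  0.00910193] ev [0.5754606  3.18458304]
pics/t20raw.png 8.5 axis 65.80529475619404 centroid 75.76871403406616 P [-0.14664775  0.01006329] ev [0.57668905 4.16013648]
```

```bash
cat > fit.py <<'E'
from h import *
from scipy.optimize import least_squares
def fit(fs,dth=None):
    gs=[cv2.cvtColor(cv2.imread(f),cv2.COLOR_BGR2GRAY).astype(float) for f in fs]
    c0=proj("top",[(.3960,.2400,.066)])[0]; n=len(fs)
    u0,v0=int(c0[0]),int(c0[1]); S=6;R=11
    k=(np.arange(S)+.5)/S-.5
    uu=(np.arange(-R,R+1)[:,None]+k).ravel()+u0; vv=(np.arange(-R,R+1)[:,None]+k).ravel()+v0
    U,V=np.meshgrid(uu,vv)
    # pixel->bench at z=.066 (affine approx exact homography per pixel)
    P=np.array([tob(back("top",u,v,.066)) for u,v in zip(U.ravel(),V.ravel())]).reshape(U.shape+(2,))
    patches=[g[v0-R:v0+R+1,u0-R:u0+R+1] for g in gs]
    m=np.hypot(*np.meshgrid(np.arange(-R,R+1)+u0-c0[0],np.arange(-R,R+1)+v0-c0[1]))<8
    sg=lambda d:1/(1+np.exp(-np.clip(d/.0003,-50,50)))
    def model(p,i):
        cx,cy,a,b,w,dk,br=p[:7];t=p[7+i]
        X=P[...,0]-cx;Y=P[...,1]-cy;r=X*np.cos(t)+Y*np.sin(t);s=-X*np.sin(t)+Y*np.cos(t)
        I=dk+(br-dk)*sg(r-a)*sg(b-r)*sg(w/2-abs(s))
        I=I.reshape(2*R+1,S,2*R+1,S).mean((1,3)); return I
    f=lambda p:np.concatenate([((model(p,i)-patches[i])[m]) for i in range(n)])
    best=None
    for t0 in(-.1,.1):
        p0=[-.1495,-.001,.002,.02,.005,25,150]+[np.radians(a)+t0 for a in((113,70,72,72)[:n])]
        r=least_squares(f,p0,x_scale=[.001]*5+[20,50]+[.05]*n)
        if best is None or r.cost<best.cost:best=r
    p=best.x;cov=np.linalg.inv(best.jac.T@best.jac)*2*best.cost/(len(best.fun)-len(p))
    print("c,a,b,w mm",(1000*p[:5]).round(2),"I",p[5:7].round(0),"theta",np.degrees(p[7:]).round(2),"sd",np.degrees(np.sqrt(np.diag(cov)))[7:].round(2),"sdc",1000*np.sqrt(np.diag(cov))[:2],"rms",np.sqrt(2*best.cost/len(best.fun)))
if __name__=="__main__":
    fit(["pics/top0.png","pics/t20raw.png"])
E
python3 fit.py
```

```text
c,a,b,w mm [-150.44    1.42    0.37   17.58    6.71] I [ 20. 122.] theta [110.34  66.22] sd [0.51 0.48] sdc [0.06216387 0.16145306] rms 4.91077954802892
```

The bar-model fit puts the pointer at 66.2° against a target of 73.2°, so it has gone 7° too far. I'll turn it back by that much.

```bash
python3 -c "
from h import *
st()
go((.395,.2405,.15),-49.2)
"
```

```text
t 33.05 p [0.3581 0.0203 0.1946] yaw -49.04 F [-0.2 -0.3  0.3] w 0.751 q [-0.05 -0.1   2.05 -0.    1.19  0.81]
inc [0.16, 0.01, 0.06] [44.4, 172.3, -142.1] rows 4.6
```

{"fn": "step_arm", "kwargs": {
  "increments": [
    [0,0,0,44,172,-142,-0.5],
    [0,0,0,44,172,-142,-0.5],
    [0,0,0,44,172,-142,-0.5],
    [0,0,0,44,172,-142,-0.5],
    [0,0,0,44,172,-142,-0.5],
    [0,0,0,44,172,-142,-0.5],
    [0,0,0,44,172,-142,-0.5],
    [0,0,0,44,172,-142,-0.5]
  ]
}}

```text
time: 33.85
ee_pos: [0.395, 0.2391, 0.1507]
tool_rot: [[-0.0, 0.756, 0.655], [-0.001, 0.655, -0.756], [-1.0, -0.001, 0.001]]
contact_force: [0.4, -0.9, -0.2]
grip_width: 0.75
```

```bash
python3 -c "
from h import *
st()
go((.395,.2405,.046),-49.2)
"
```

```text
t 33.85 p [0.395  0.2391 0.1507] yaw -49.12 F [ 0.4 -0.9 -0.2] w 0.75 q [ 0.47  0.19  1.85 -0.    1.09  1.32]
inc [0.08, 0.03, 0.05] [104.7, 1.1, -1.1] rows 2.1
```

{"fn": "step_arm", "kwargs": {
  "increments": [
    [0,0,0,50,1,-1,-0.5],
    [0,0,0,90,1,-1,-0.5],
    [0,0,0,103,1,-1,-0.5],
    [0,0,0,103,1,-1,-0.5],
    [0,0,0,103,1,-1,0],
    [0,0,0,103,1,-1,0.5],
    [0,0,0,103,1,-1,1],
    [0,0,0,103,1,-1,1]
  ]
}}

```text
time: 34.65
ee_pos: [0.3949, 0.242, 0.0496]
tool_rot: [[0.0, 0.756, 0.654], [0.002, 0.654, -0.756], [-1.0, 0.002, -0.001]]
contact_force: [-13.5, 10.2, 11.2]
grip_width: 0.498
```

{"fn": "step_arm", "kwargs": {
  "increments": [
    [-2,0,0,0,0,0,1],
    [-4,0,0,0,0,0,1],
    [-6,0,0,0,0,0,1],
    [-7,0,0,0,0,0,1],
    [-7,0,0,0,0,0,1]
  ]
}}

```text
time: 35.15
ee_pos: [0.3949, 0.242, 0.0496]
tool_rot: [[0.0, 0.67, 0.742], [0.002, 0.742, -0.67], [-1.0, 0.002, -0.001]]
contact_force: [-13.9, 11.1, 10.7]
grip_width: 0.5
```

{"fn": "step_arm", "kwargs": {
  "increments": [
    [0,0,0,0,0,0,0.6],
    [0,0,0,0,0,0,0],
    [0,0,0,0,0,0,-0.5],
    [0,0,0,0,0,0,-0.5],
    [0,0,0,0,0,0,-0.5],
    [0,0,0,-50,0,0,-0.5],
    [0,0,0,-100,0,0,-0.5],
    [0,0,0,-100,0,0,-0.5]
  ]
}}

```text
time: 35.95
ee_pos: [0.3977, 0.2418, 0.1538]
tool_rot: [[0.009, 0.671, 0.742], [0.004, 0.742, -0.671], [-1.0, 0.009, 0.004]]
contact_force: [0.8, -0.4, -1.1]
grip_width: 0.751
```

```bash
python3 -c "
from h import *
st()
go((.36,.02,.2),-42)
"
```

```text
t 35.95 p [0.3977 0.2418 0.1538] yaw -42.14 F [ 0.8 -0.4 -1.1] w 0.751 q [ 0.47  0.19  1.85 -0.    1.09  1.2 ]
inc [-0.14, 0.24, -0.5] [-47.3, -189.4, 121.1] rows 4.6
```

{"fn": "step_arm", "kwargs": {
  "increments": [
    [0,0,0,-47,-189,121,-0.5],
    [0,0,0,-47,-189,121,-0.5],
    [0,0,0,-47,-189,121,-0.5],
    [0,0,0,-47,-189,121,-0.5],
    [0,0,0,-47,-189,121,-0.5],
    [0,0,0,-47,-189,121,-0.5],
    [0,0,0,-47,-189,121,-0.5]
  ]
}}

```text
time: 36.65
ee_pos: [0.3583, 0.0192, 0.195]
tool_rot: [[0.001, 0.672, 0.74], [-0.001, 0.74, -0.672], [-1.0, -0.0, 0.001]]
contact_force: [0.1, -0.6, -0.3]
grip_width: 0.746
```

```bash
python3 -c "
from h import *
st()
a=np.stack([vision.snapshot('top').astype(float) for _ in range(3)]).mean(0)[:,:,::-1].astype(np.uint8).copy()
cv2.imwrite('pics/t21raw.png',a)
view('top','pics/t21.png',.14,120,130,290,315,4,im=a,ov=False)
view('top','pics/t21c.png',.14,172,258,228,308,12,im=a,ov=False)
view('side','pics/s21.png',.14,100,80,440,350,2.2,ov=False)
from fit import fit
fit(['pics/top0.png','pics/t20raw.png','pics/t21raw.png'])
"
```

```text
t 36.65 p [0.3583 0.0192 0.195 ] yaw -42.23 F [ 0.1 -0.6 -0.3] w 0.746 q [-0.05 -0.1   2.05 -0.    1.19  0.69]
c,a,b,w mm [-150.47    1.53    0.35   18.39    6.66] I [ 20. 122.] theta [110.42  65.89  72.15] sd [0.53 0.38 0.37] sdc [0.05543225 0.15019611] rms 5.106118699715099
```

View pics/t21.png

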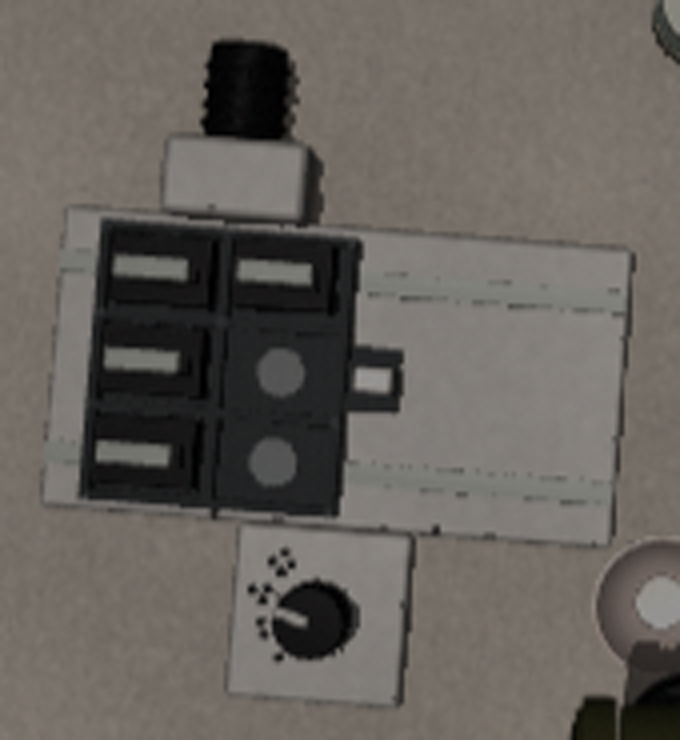

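View pics/t21c.png

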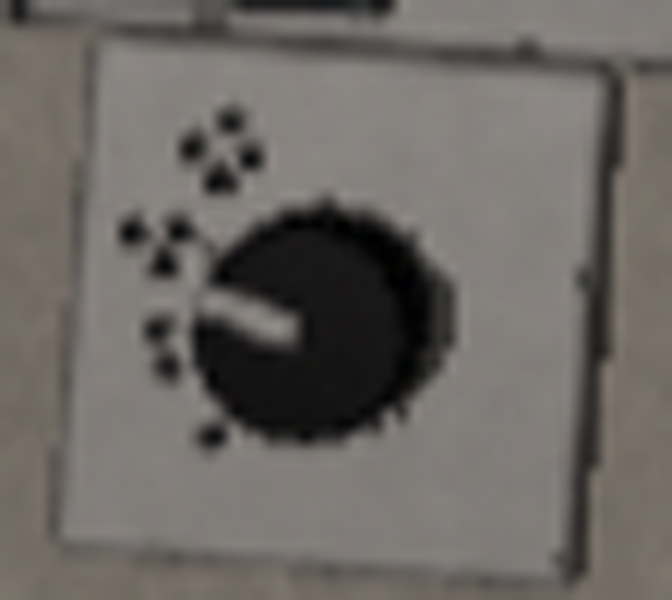

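View pics/s21.png

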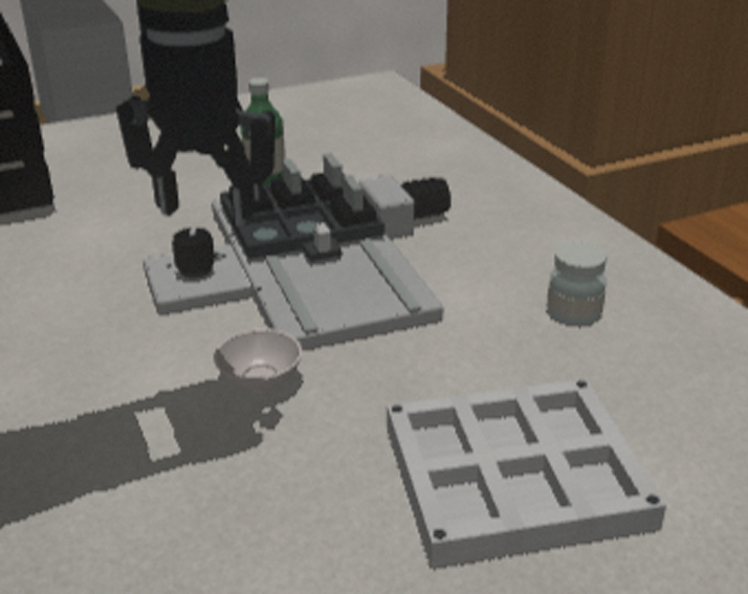

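The pointer now reads 72.2° (target 73.2°, about 0.02 rad off). The carrier is at the viewing mark, four castings sit upright in separate bays, and the mould is empty. Handing in.

```bash
python3 -c "
from plant import job
print(job.job_done())"
```

```text
the job is handed in; nothing more can be done
None
```

I finished the job and handed it in at about 37 s of the 210 s allowed; no verdict is reported.

- **Carrier to loading:** I slid the empty carrier back by its fin. It measured about 0.6 to 1 mm from the loading mark.
- **Castings:** Four castings were in the mould. I lifted each out and set it down in its own bay, three in the +y row and one in the −y row. At each set-down the gripper met the bay floor within about 0.5 mm of the height worked out from its grasp. The last pictures show all four upright in their bays and the mould empty.
- **Carrier to viewing:** I slid the loaded carrier home. It measured within about 0.6 mm of the viewing mark.
- **Collar:** My first hand-read pointer angle (117°) was about 7° off a later image fit (110°), so the first turn went too far and I turned it back. The last fit reads 72.2° against a target of 73.2°, about 0.02 rad off position 3.
- **Bystanders:** I kept the arm away from the jar, dish and bottle, and they look undisturbed in the pictures.
- **One disagreement:** My bench position fitted from its corners differed by about 1.5 mm from the black station lines, so I set the carrier by the lines.

No casting was seen knocked aside and no grip slip was noticed. The arm was clear of everything at hand-in.

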